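Load a glass bar into the pick-up kiln with the paddle

ROBOT

A 7-joint arm with a two-finger parallel gripper is mounted at the origin on the work surface. World frame = base frame: x ahead of the robot, y to its left, z up, the work surface at z = 0. Lengths are in m, angles in rad, forces in N, time in s.
With the tool pointing down it reaches from about 0.425 to 1.025 m from the base axis. Payload 3.6 kg.
Tool frame: the origin (TCP) lies at the very end of the fingers, on their centre line; the grasp point (between the pads) lies 19 mm behind it (ctrl.grip_depth is the distance from the TCP to the grasp point, in m); x points along the fingers, z is the direction in which the jaws open and shut, and the axes are right-handed (so a half turn about x gives the same grasp; the last joint's range is limited). The gripper opens to 85 mm and grips with 20 to 120 N. Pads are 22 mm wide; open, the fingers measure 114 mm over their backs; the gripper's body (76 mm by 85 mm) begins 54 mm behind the grasp point. The pads swing forward as they close: fully open they stand 13 mm farther back than shut.
Start: joints at [1.208, 0.591, 0.048, 1.609, -0.033, 0.943, -0.034], TCP at [0.193, -0.699, 0.231] pointing down, gripper open.
Joint ranges: [-2.69, 2.69], [-0.47, 2.24], [-1.27, 1.36], [0.19, 2.51], [-1.53, 4.68], [0.08, 2.07], [-3.09, 3.09]. Speed limits (rad/s): [2.57, 2.57, 3.14, 3.14, 3.14, 3.14, 3.14].

INTERFACE

Orientations are given as a unit quaternion [x, y, z, w].
In Python, from cell import ctrl gives the robot as it stands.
- The arm moves only by the tool apply_moves, never from a script. Its argument "rows" is a list of rows, each a list of 2 entries, a list of its own where there are three numbers: the shift along the tool's x, y, z each as a share of 0.3 m, from -1 to 1, then the turn about the tool's x as a share of 45 degrees, from -1 to 1. A call has 1 to 8 rows; each row is the pose to reach, as a shift and turn from the pose commanded when the call began, along the tool's axes at that moment; what a row does not reach only later rows make up. A row lasts 1/10 s, in which the tool goes at most 50 mm and 8.59 degrees, less where a joint would pass 70% of its speed; a pose out of reach is approached as far as the arm can. A call with a number of a shift or a turn outside -1 to 1 is refused whole. A call with a gripper value outside its range is refused whole. "grip" is the opening, from 0 (shut) to 1 (fully open), set as the call begins (left out, the last holds). The fingers move at their own pace and stop on an object; "squeeze" is the grip in N (left out, the last holds). Time passes only in rows, so rows that repeat a pose let the fingers close. It gives the time, the measured TCP pose, the force and the opening at its end, in the units of the state.
- ctrl.sense(): the state, without advancing time (a new reading comes with each control period).
- ctrl.snapshot(name): name is "scene" or "top"; returns a dict with "img" (400x640x3 uint8, red, green, blue), "vertical_fov" (degrees; the focal length in pixels is half the picture's height over the tangent of half this angle, whatever the lens; pixels are square), "cx", "cy" (the principal point, pixels), "rvec" (rotation vector, rad) and "tvec" (3), from world to camera coordinates, as OpenCV has them. Camera axes: x right, y down, z forward; pixel columns grow to the right and rows downward; lengths in m; the calibration is good to about 2 mm. A picture is of the moment at which its call begins. There is no depth.
- ctrl.hand_in(): hands the job in, once; it reports no verdict.
The state is a dict: "time": time; "q": joint angles; "qd": joint speeds; "joint_torque": joint torques, N m; "position": TCP position; "orientation": TCP orientation; "wrist_force": force on the tool from outside, world axes, zero at the start; "ft_torque": the same for the moment, N m; "finger_gap": finger opening in m.
Only numpy, scipy, OpenCV 4.12 (cv2) and the standard library are available. Lean on these libraries where they do the work, as an engineer would, in place of code of your own. Each camera call takes 0.05 s, during which the arm holds its last target.

TASK

Take the wooden paddle out of its stand and use it to roll the thick glass bar gently along the loading rails, in under the raised kiln door, until it drops into the seat at the inner end of the rails. Then put the paddle back upright in its stand, all the way down. Only the paddle may touch the glass, which must stay on the rails, and the other things on the bench stay where they are.

Things in the scene. Friction and masses are not known exactly. Their poses are not given: they have to be found in the camera images.
- kiln: Bench-top kiln with its loading rails, one fixed unit whose place and yaw vary. Origin: on the bench below the middle of the raised door's outer face. Its +y points out of the mouth along the rails (inward is -y), x across the mouth, z up. Kiln 360 mm wide, roof 315 mm high. Hearth floor inside 51 mm high, from y = -55 mm inward.
- door_edge (a point): Middle of the lower outer edge of the raised door, kiln frame (0, 0, 210) mm: the overhang the glass passes under. The mouth below is 190 mm wide; the door is 250 mm wide and goes up from here to 380 mm above the bench; bracket above it to 410 mm. Axes as the kiln's.
- rail_middle (a point): Midway between the tops of the two level rails, kiln frame (0, 100, 75) mm, axes as the kiln's. Rails 8 mm wide, centred at x = +-52 mm (96 mm clear and open between them; ties at most 16 mm above the bench). They run from y = +200 (tips turned up 14 mm, to +215) inward to y = -85 mm. Side guards at x = +-75 mm, 4 mm thick, rise 16 mm over the rail tops, y = -115 to +210.
- seat (a point): Centre of the glass bar when it lies in the seat: kiln frame (0, -98, 97) mm, axes as the kiln's. The seat is a dip at the inner end of the rails: from y = -85 mm they slope down for 20 mm, then turn up as an end stop. The bar drops in by itself, 3 mm, once its centre is past y = -85 mm.
- glass_bar: Solid greenish glass cylinder, 50 mm diameter, 130 mm long, about 0.6 kg, lying across the two rails outside the kiln, its centre 50 to 140 mm outside the door face and 100 mm above the bench. Origin: its centre; x along its length (y and z turn as it rolls). It has some rolling resistance (about 0.5 N to push) and soon stops when the push ends.
- stand: Fixed steel paddle stand (place and yaw vary), base 150 x 110 x 10 mm. Origin: centre of its underside, z up. An upright slot, 102 mm long along x and 18 mm wide along y, holds the paddle's blade; its floor is 10 mm above the bench, its walls end 80 mm above the bench, with lips from there to 95 mm that flare out along y (41 mm apart at the top).
- paddle: Loose wooden paddle, about 0.18 kg, standing blade down in the slot. Origin: centre of the blade's lower end; z runs up along the handle, y is normal to the blade. Blade 76 (x) x 14 (y) x 120 (z) mm; above it a straight handle 28 (x) x 22 (y) mm up to z = 250 mm. Both faces are alike. Best gripped across the 22 mm (fingers closing along y) with the gripper pointing along the handle.
- paddle_grip (a point): Good point to grip the paddle: middle of the handle, 212 mm above the blade's lower end, 38 mm below the handle's top. Axes as the paddle's.
- jacks: Glassmaker's jacks, a spring-steel tong 265 x 56 x 19 mm lying flat along its x axis; bystander, origin under its middle.
- shears: Steel shears, 195 x 96 x 12 mm, lying flat; bystander, origin under its middle, blades along +x.
- steel_cup: Open steel cup, 84 mm wide, 110 mm high; bystander, origin centre of its underside.
- spray_can: Upright can, 56 mm wide, 190 mm high; bystander, origin centre of its underside.
- optic_mould: Heavy ribbed iron mould, 120 mm foot, 85 mm high; bystander, origin centre of its underside.
Things that resemble listed ones, but are neither listed nor needed, are in the scene too. There is more than one size of the glass_bar; the job needs the smaller.

How it is judged:
On the way, in this order (a step that is already met when the one before it is completed fails the run):
1. the paddle is lifted out of its stand (height (world z) of paddle above 0.05 m), for 0.1 s.
2. the paddle pushes the glass bar in through the kiln's mouth (bar centre 50 mm past the door face, paddle touching it) (y of glass_bar in the frame of kiln below -0.05 m and contact force between paddle and glass_bar above 0.05 N), for 0.05 s.
3. the glass bar lies at rest in the seat (y of glass_bar in the frame of seat between -0.008 and 0.008 m and z of glass_bar in the frame of seat between -0.006 and 0.003 m and x of glass_bar in the frame of seat between -0.014 and 0.014 m and angle between the x axis of glass_bar and the x axis of kiln, either way round below 0.15 rad and linear speed of glass_bar below 0.02 m/s), for 0.2 s.
At the end, for the whole second after the job is handed in: The glass bar lies at rest in the seat (centre within 8 mm along the rails, 14 mm across, 3 mm above to 6 mm below in height, square to the rails within 0.15 rad) and the paddle stands at rest in its stand's slot, its lower end within 6 mm of the slot's floor, upright within 0.15 rad (all of step 3 and x of paddle in the frame of stand between -0.025 and 0.025 m and y of paddle in the frame of stand between -0.008 and 0.008 m and z of paddle in the frame of stand below 0.016 m and angle between paddle's own z axis and vertical below 0.15 rad and linear speed of paddle below 0.02 m/s); the robot touches nothing.
It fails at once if the gripper or arm touches the glass bar (contact force between any of the fingers, the arm and glass_bar above 0.5 N).
It fails at once if the glass bar is rolled roughly, faster than 0.4 m/s (linear speed of glass_bar above 0.4 m/s).
It fails at once if the glass bar leaves the rails (centre below 80 mm or above 150 mm) (height (world z) of glass_bar below 0.08 m or height (world z) of glass_bar above 0.15 m).
It fails at once if a bystander is pushed more than 40 mm from its place (distance of any of jacks, shears, steel_cup, spray_can, optic_mould from where it was at the start of the episode above 0.04 m).
It also fails if it takes over 58 s, if anything falls off the work surface, if the arm or the gripper's body presses on something with over 40 N, if the wrist force passes 120 N, or if a joint passes its speed limit or range.

## Working session

There is one attempt and no reset: what is moved stays moved. The work goes in short steps, Python scripts to look and compute and a tool call to move; the robot and the scene stay as the last step left them, time stands still between calls to the robot, and variables do not carry over. Pictures are saved under pics/ and viewed, and the job is handed in when it is done.

Besides the shell and the picture viewer there is one more tool, called after "Request:" by a JSON object that holds its "api" and its "payload", one argument or row to a line. apply_moves: Moves the arm, as the interface text tells. Shift numbers are shares of 0.3 m and turn numbers shares of 45 degrees, none past 1 either way. Its arguments: {"type":"object","properties":{"rows":{"type":"array","items":{"type":"array"}},"grip":{"type":"number"},"squeeze":{"type":"number"}},"required":["rows"]}

```bash
ls; mkdir -p pics; python3 - <<'E'
from cell import ctrl
import cv2,pickle
s=ctrl.sense();print(s)
for n in("scene","top"):
    d=ctrl.snapshot(n);pickle.dump(d,open(f'{n}0.pkl','wb'))
    cv2.imwrite(f'pics/{n}0.png',d['img'][:,:,::-1]);print({k:v for k,v in d.items() if k!='img'})
E
```

```text
pics
{'time': 0.0, 'q': array([ 1.20753669,  0.59211055,  0.0482988 ,  1.60985405, -0.03330974,
        0.94273103, -0.03370046]), 'qd': array([-0.00083765, -0.00018869, -0.00068746,  0.00033148,  0.00101271,
        0.00261707, -0.00058772]), 'joint_torque': array([-4.09137801e-04, -5.48693669e+01,  1.54662274e+00, -1.98126286e+01,
        9.42144950e-03,  8.50740471e-03, -2.63681471e-05]), 'position': array([ 0.19299318, -0.69795594,  0.23013525]), 'orientation': array([ 0.4286595 ,  0.5633813 , -0.42774437,  0.56203852]), 'wrist_force': array([-0.07248372,  0.37987837,  0.90266631]), 'ft_torque': array([ 0.02653042, -0.00679335, -0.02692128]), 'finger_gap': 0.0852521742547297}
{'vertical_fov': 50.00486381096553, 'cx': 320.33461546945495, 'cy': 200.287531226385, 'rvec': array([ 0.74259975,  2.68896929, -0.94421802]), 'tvec': array([ 0.39488848, -0.15477565,  1.73528652])}
{'vertical_fov': 48.59355475934659, 'cx': 323.77876264280945, 'cy': 203.79948989680454, 'rvec': array([ 2.10481712, -2.12154683,  0.1934516 ]), 'tvec': array([0.09316176, 0.51498094, 1.29705117])}
```

View pics/scene0.png

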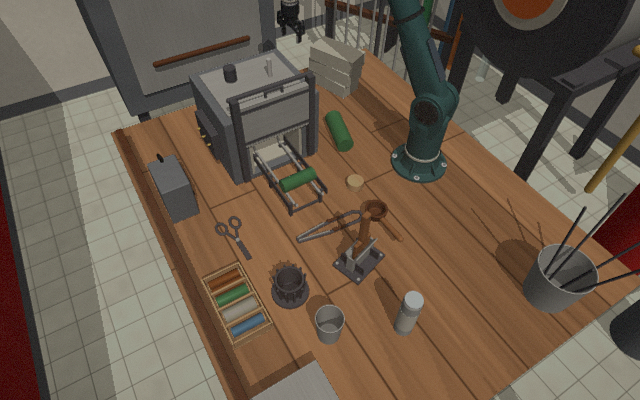

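View pics/top0.png

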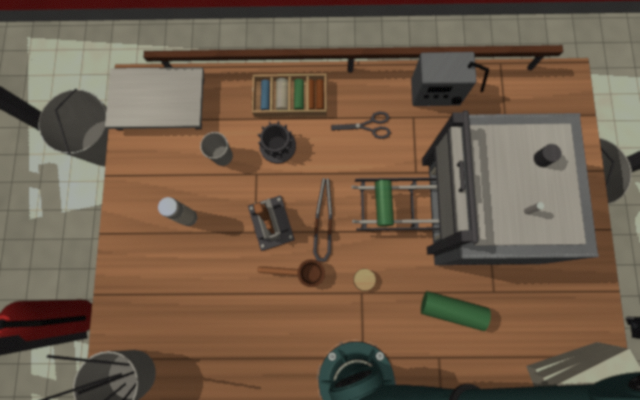

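Candidates so far:
- **Bar:** the green bar on the rails is at top (384,203) and scene (298,180). The larger green bar on the bench is at top (457,310). There is also a small green rod in the box at top (298,93).
- **Paddle:** it stands in the stand at top (270,220). The ladle is at top (310,272), and there is a cork disc at (365,280).

I choose the bar on the rails and the paddle in the stand, and will check both in close crops.

```bash
cat > h.py <<'E'
import numpy as np,cv2,pickle
def load(n):return pickle.load(open(n+'.pkl','rb'))
def K(d):
    f=d['img'].shape[0]/2/np.tan(np.radians(d['vertical_fov'])/2)
    return np.array([[f,0,d['cx']],[0,f,d['cy']],[0,0,1.]])
def proj(d,P):
    return cv2.projectPoints(np.atleast_2d(np.array(P,float)),d['rvec'],d['tvec'],K(d),None)[0].reshape(-1,2)
def ray(d,uv):
    R=cv2.Rodrigues(d['rvec'])[0];c=-R.T@d['tvec']
    return c,R.T@np.linalg.inv(K(d))@np.array([uv[0],uv[1],1.])
def onz(d,uv,z):
    c,v=ray(d,uv);return c+v*(z-c[2])/v[2]
def tri(d1,u1,d2,u2):
    c1,v1=ray(d1,u1);c2,v2=ray(d2,u2)
    s=np.linalg.lstsq(np.c_[v1,-v2],c2-c1,rcond=None)[0]
    a=c1+s[0]*v1;b=c2+s[1]*v2;return (a+b)/2,np.linalg.norm(a-b)
def crop(d,x0,y0,w,h,s,fn,marks=()):
    im=d['img'][:,:,::-1].copy()
    im=cv2.resize(im[y0:y0+h,x0:x0+w],None,fx=s,fy=s,interpolation=cv2.INTER_CUBIC)
    for i,(u,v) in enumerate(marks):
        cv2.circle(im,(int((u-x0+.5)*s),int((v-y0+.5)*s)),3,(0,255,255),1)
    cv2.imwrite(fn,im)
E
python3 - <<'E'
from h import *
t=load('top0');s=load('scene0')
print(proj(t,[0,0,0]),proj(s,[0,0,0]))
for d in(t,s):
    R=cv2.Rodrigues(d['rvec'])[0];print(-R.T@d['tvec'])
crop(t,230,170,130,100,6,'pics/c1.png')
crop(t,340,100,130,100*13//10,6*3//4,'pics/c2.png')
crop(t,340,150,120,90,6,'pics/c2.png')
crop(s,310,190,120,100,6,'pics/c3.png')
crop(s,225,70,130,145,4,'pics/c4.png')
E
```

```text
[[355.59884415 379.69500477]] [[417.92624977 162.03670963]]
[0.25424111 0.0731856  1.37340145]
[0.98564755 0.81970373 1.24406448]
```

View pics/c1.png

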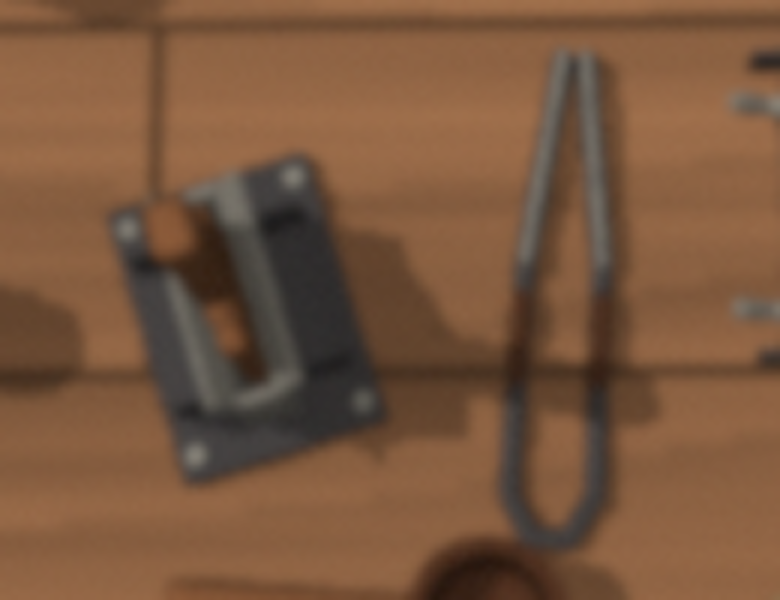

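View pics/c2.png

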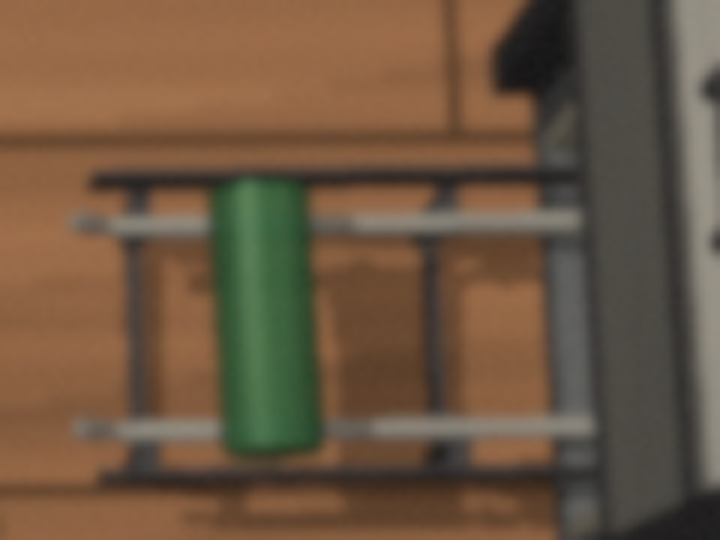

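View pics/c3.png

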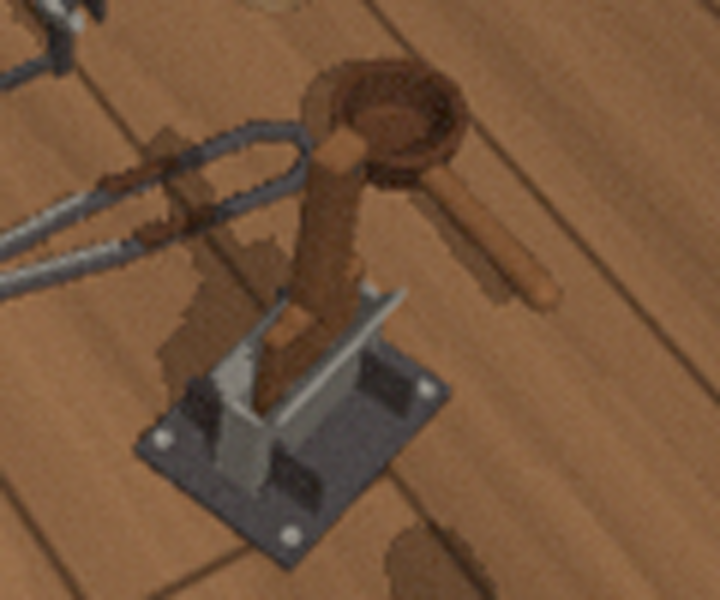

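View pics/c4.png

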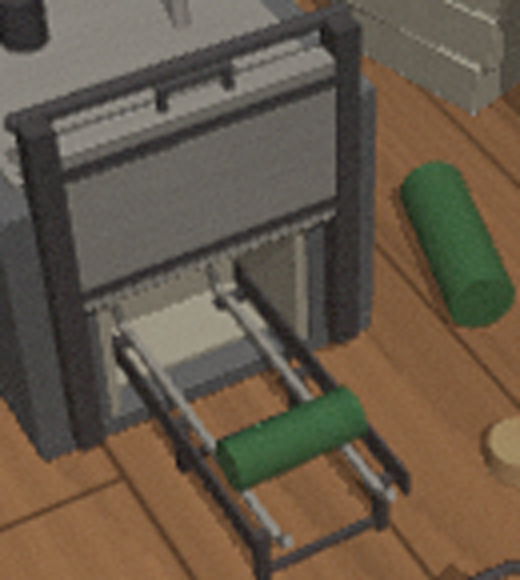

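The crops confirm both choices: the paddle stands in the four-bolt stand, and the 130 mm green bar lies across the rails. Next I measure the stand, paddle, kiln and bar.

```bash
python3 - <<'E'
from h import *
t=load('top0');s=load('scene0')
def tc(x0,y0,sc,p):return ((p[0]+.5)/sc-.5+x0,(p[1]+.5)/sc-.5+y0)
b=[onz(t,tc(230,170,6,p),.012) for p in[(293,178),(127,230),(363,403),(196,456)]]
print('bolts top',np.round(b,4).tolist(),'mean',np.mean(b,0))
bs=[onz(s,tc(310,190,6,p),.012) for p in[(163,438),(427,387),(291,536)]]
print('bolts scene',np.round(bs,4).tolist())
B=b
ax=(B[0]+B[1]-B[2]-B[3]);print('stand x yaw',np.degrees(np.arctan2(ax[1],ax[0])), 'dims',[np.linalg.norm(B[i]-B[j]) for i,j in((0,1),(2,3),(0,2),(1,3))])
print('handle top: top',onz(t,tc(230,170,6,(170,230)),.26),'scene',onz(s,tc(310,190,6,(341,148)),.26),tri(t,tc(230,170,6,(170,230)),s,tc(310,190,6,(341,148))))
# kiln
g=[onz(t,tc(340,150,6,p),.091) for p in[(92,181),(100,478),(540,181),(560,472)]]
print('guard ends',np.round(g,4).tolist())
r=[onz(t,tc(340,150,6,p),.075) for p in[(180,226),(575,221),(180,429),(590,426)]]
print('rails',np.round(r,4).tolist())
gs=[onz(s,tc(225,70,4,p),.091) for p in[(263,537),(403,487)]]
print('guard ends scene',np.round(gs,4).tolist())
de=[onz(s,tc(225,70,4,p),.21) for p in[(88,303),(337,212)]]
print('door edge scene',np.round(de,4).tolist(),np.mean(de,0))
# glass mask
for n,d in(('t',t),('s',s)):
    im=d['img'].astype(int);m=((im[...,1]>im[...,0]*1.3)&(im[...,1]>im[...,2]*1.2)&(im[...,1]>50)).astype(np.uint8)
    k,l,st,ce=cv2.connectedComponentsWithStats(m)
    for i in range(1,k):
        if st[i,4]>60:
            c=cv2.findContours((l==i).astype(np.uint8),0,2)[0][0];r_=cv2.minAreaRect(c)
            print(n,st[i],ce[i],r_,onz(d,ce[i],.1))
E
```

```text
bolts top [[0.5393, 0.2321, 0.012], [0.5124, 0.3185, 0.012], [0.4206, 0.1944, 0.012], [0.3939, 0.28, 0.012]] mean [0.46655467 0.25624025 0.012     ]
bolts scene [[0.5399, 0.2329, 0.012], [0.3946, 0.2807, 0.012], [0.5134, 0.3191, 0.012]]
stand x yaw 17.810120528269945 dims [np.float64(0.09056169332026673), np.float64(0.08967466518366397), np.float64(0.12456873722992345), np.float64(0.12454383678397547)]
handle top: top [0.46518963 0.25542251 0.26      ] scene [0.4693895  0.25941517 0.26      ] (array([0.46634199, 0.25627169, 0.25434035]), np.float64(0.00022233304647713072))
guard ends [[0.58, -0.0047, 0.091], [0.4313, -0.0056, 0.091], [0.5778, -0.2265, 0.091], [0.4323, -0.2285, 0.091]]
rails [[0.5604, -0.0492, 0.075], [0.561, -0.2466, 0.075], [0.4575, -0.0465, 0.075], [0.4573, -0.2482, 0.075]]
guard ends scene [[0.5805, -0.006, 0.091], [0.4473, 0.0069, 0.091]]
door edge scene [[0.6283, -0.223, 0.21], [0.383, -0.2177, 0.21]] [ 0.50564814 -0.22034856  0.21      ]
t [295  79   8  29 229] [298.48908297  93.18340611] ((298.5, 93.0), (28.0, 7.0), 90.0) [0.8545645  0.16421159 0.1       ]
t [
[... 445 characters left out ...]
962890625, 10.980772972106934), (8.43299388885498, 23.533939361572266), 11.309932708740234) [-0.70271787 -0.81020332  0.1       ]
s [326 111  27  40 615] [338.89105691 130.74634146] ((338.6810302734375, 130.4224395751953), (41.755455017089844, 16.150693893432617), 66.80140686035156) [ 0.24059673 -0.22681489  0.1       ]
s [279 167  38  25 455] [297.80659341 178.71648352] ((297.4529724121094, 178.77969360351562), (12.932459831237793, 36.752098083496094), 65.85445404052734) [ 0.50551717 -0.08693657  0.1       ]
s [216 284  33  23 315] [231.67936508 294.73968254] ((231.9000244140625, 294.800048828125), (9.391485214233398, 33.09380340576172), 63.43495178222656) [0.89229337 0.20983453 0.1       ]
```

```bash
python3 - <<'E'
from h import *
from scipy.spatial.transform import Rotation as Ro
from cell import ctrl
print(ctrl.grip_depth)
R=Ro.from_quat(ctrl.sense()['orientation']).as_matrix();print(R.round(4))
t=load('top0');s=load('scene0')
for n,p,z in(('can',(168,206),.19),('cup',(214,146),.11),('mould',(276,141),.085),('jacksL',(323,182),.015),('jacksEnd',(321,257),.015),('ladle',(310,270),.05),('ladleh',(260,269),.02),('cork',(365,280),.03)): print(n,onz(t,p,z).round(3))
E
```

```text
0.0187
[[-6.000e-04  9.638e-01  2.666e-01]
 [ 2.000e-03  2.666e-01 -9.638e-01]
 [-1.000e+00 -1.000e-04 -2.100e-03]]
can [0.486 0.513 0.19 ]
cup [0.684 0.416 0.11 ]
mould [0.706 0.233 0.085]
jacksL [0.593 0.092 0.015]
jacksEnd [0.357 0.099 0.015]
ladle [0.317 0.131 0.05 ]
ladleh [0.322 0.284 0.02 ]
cork [ 0.287 -0.032  0.03 ]
```

```bash
cat >> h.py <<'E'
def need(*targets):
    """print shares per row for targets (x,y,z,yaw_deg of tool z) from current pose"""
    from cell import ctrl
    from scipy.spatial.transform import Rotation as Ro
    s=ctrl.sense();R=Ro.from_quat(s['orientation']).as_matrix();p=s['position']
    yaw=np.degrees(np.arctan2(R[1,2],R[0,2]))
    print('t %.2f p %s yaw %.2f tilt %.2f gap %.4f F %s q %s'%(s['time'],p.round(4),yaw,np.degrees(np.arccos(-R[2,0])),s['finger_gap'],s['wrist_force'].round(2),s['q'].round(2)))
    for T in targets:
        sh=R.T@(np.array(T[:3])-p)/.3
        dy=((T[3]-yaw+180)%360-180)
        print(T,'->',sh.round(3).tolist(),round(-dy/45,3))
E
python3 -c "
from h import *
need((.193,-.698,.48,-74.5),(.32,-.45,.48,-30),(.31,-.48,.48,-30))"
```

```text
t 0.10 p [ 0.1931 -0.698   0.2302] yaw -74.54 tilt 0.12 gap 0.0853 F [0.25 0.03 0.06] q [ 1.21  0.59  0.05  1.61 -0.03  0.94 -0.03]
(0.193, -0.698, 0.48, -74.5) -> [-0.833, -0.0, -0.002] -0.001
(0.32, -0.45, 0.48, -30) -> [-0.831, 0.628, -0.686] -0.99
(0.31, -0.48, 0.48, -30) -> [-0.831, 0.569, -0.598] -0.99
```

Request:
{"api": "apply_moves", "payload": {
  "rows": [
    [[-0.3, 0, 0], 0],
    [[-0.5, 0, 0], -0.2],
    [[-0.7, 0, 0], -0.4],
    [[-0.83, 0, 0], -0.6],
    [[-0.83, 0.1, -0.1], -0.8],
    [[-0.83, 0.2, -0.2], -0.95],
    [[-0.83, 0.3, -0.3], -0.99],
    [[-0.83, 0.4, -0.4], -0.99]
  ]
}}

```text
time: 0.9
position: [0.278, -0.5492, 0.4808]
orientation: [0.183, 0.683, -0.183, 0.683]
wrist_force: [0.1, 0.0, -0.1]
finger_gap: 0.0853
```

```bash
python3 -c "
from h import *
need((.34,-.4,.48,0),(.4,-.3,.48,15),(.42,-.2,.48,15))"
```

```text
t 0.90 p [ 0.278  -0.5492  0.4808] yaw -29.93 tilt 0.06 gap 0.0853 F [ 0.1   0.05 -0.09] q [ 1.16  0.27 -0.17  1.54  0.05  1.34  0.46]
(0.34, -0.4, 0.48, 0) -> [0.003, 0.534, -0.069] -0.665
(0.4, -0.3, 0.48, 15) -> [0.003, 0.923, -0.062] -0.998
(0.42, -0.2, 0.48, 15) -> [0.002, 1.245, -0.17] -0.998
```

Request:
{"api": "apply_moves", "payload": {
  "rows": [
    [[0, 0.16, -0.02], -0.2],
    [[0, 0.32, -0.04], -0.4],
    [[0, 0.48, -0.06], -0.6],
    [[0, 0.64, -0.06], -0.8],
    [[0, 0.8, -0.06], -1],
    [[0, 0.95, -0.06], -1],
    [[0, 1, -0.06], -1],
    [[0, 1, -0.06], -1]
  ]
}}

```text
time: 1.7
position: [0.4126, -0.279, 0.4802]
orientation: [-0.094, 0.701, 0.095, 0.701]
wrist_force: [-0.2, -0.2, -0.1]
finger_gap: 0.0853
```

```bash
python3 -c "
from h import *
need((.45,0.,.42,17.8),(.4665,.256,.33,17.8))"
```

```text
t 1.70 p [ 0.4126 -0.279   0.4802] yaw 15.39 tilt 0.04 gap 0.0853 F [-0.18 -0.25 -0.1 ] q [ 0.92  0.1  -0.45  1.75  0.04  1.3   0.72]
(0.45, 0.0, 0.42, 17.8) -> [0.201, 0.863, 0.367] -0.054
(0.4665, 0.256, 0.33, 17.8) -> [0.502, 1.671, 0.646] -0.054
```

Request:
{"api": "apply_moves", "payload": {
  "rows": [
    [[0, 0.15, 0.06], 0],
    [[0, 0.3, 0.12], -0.02],
    [[0, 0.45, 0.18], -0.05],
    [[0, 0.6, 0.24], -0.05],
    [[0.1, 0.75, 0.3], -0.05],
    [[0.2, 0.87, 0.36], -0.05],
    [[0.2, 1, 0.4], -0.05],
    [[0.2, 1, 0.4], -0.05]
  ]
}}

```text
time: 2.5
position: [0.4486, 0.0434, 0.4194]
orientation: [-0.108, 0.699, 0.11, 0.698]
wrist_force: [-0.1, 0.4, -0.4]
finger_gap: 0.0854
```

```bash
python3 -c "
from h import *
need((.4665,.256,.33,17.8),(.4665,.256,.203,17.8))"
```

```text
t 2.50 p [0.4486 0.0434 0.4194] yaw 17.75 tilt 0.19 gap 0.0854 F [-0.09  0.4  -0.37] q [ 0.54  0.08 -0.77  1.93  0.06  1.16  0.05]
(0.4665, 0.256, 0.33, 17.8) -> [0.3, 0.656, 0.273] -0.001
(0.4665, 0.256, 0.203, 17.8) -> [0.723, 0.654, 0.273] -0.001
```

Request:
{"api": "apply_moves", "payload": {
  "rows": [
    [[0.05, 0.15, 0.06], 0],
    [[0.1, 0.3, 0.12], 0],
    [[0.15, 0.45, 0.18], 0],
    [[0.2, 0.58, 0.24], 0],
    [[0.25, 0.656, 0.273], 0],
    [[0.3, 0.656, 0.273], 0],
    [[0.3, 0.656, 0.273], 0]
  ]
}}

```text
time: 3.2
position: [0.4691, 0.2479, 0.3276]
orientation: [-0.107, 0.701, 0.105, 0.697]
wrist_force: [-0.2, -0.3, -0.2]
finger_gap: 0.0853
```

```bash
python3 - <<'E'
from h import *
from cell import ctrl
need((.4665,.256,.203,17.8))
for n in("scene","top"):
    d=ctrl.snapshot(n);pickle.dump(d,open(f'{n}1.pkl','wb'))
s=load('scene1');crop(s,290,110,160,180,3,'pics/d1.png')
t=load('top1');crop(t,200,130,160,130,4,'pics/d2.png')
E
```

```text
t 3.20 p [0.4691 0.2479 0.3276] yaw 17.18 tilt 0.34 gap 0.0853 F [-0.24 -0.34 -0.25] q [ 0.1   0.34 -0.86  1.91  0.3   1.03 -0.59]
(0.4665, 0.256, 0.203, 17.8) -> [0.415, 0.029, 0.002] -0.014
```

View pics/d1.png

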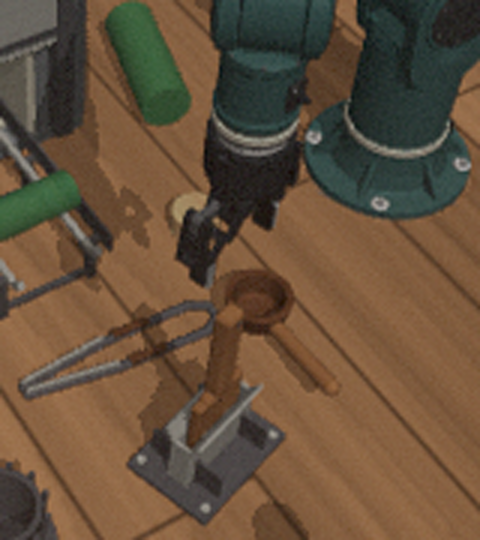

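View pics/d2.png

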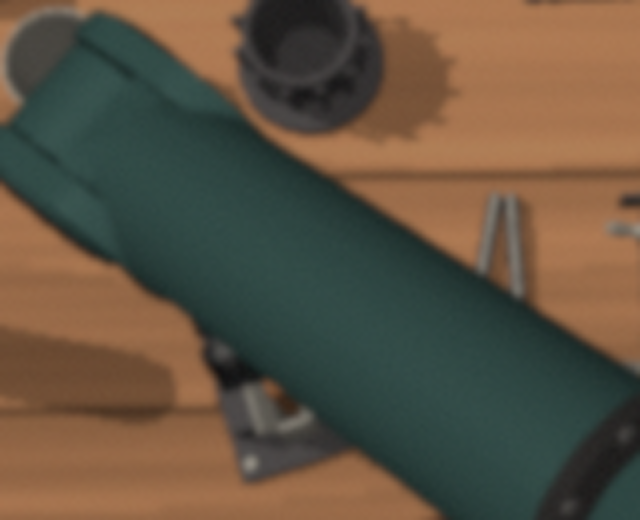

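```bash
python3 - <<'E'
from h import *
s=load('scene1');cv2.imwrite('pics/s1.png',s['img'][:,:,::-1])
print(proj(s,[.469,.248,.3276]),proj(s,[.4665,.2562,.26]))
E
```

```text
[[366.63971043 196.66161566]] [[366.59459444 213.08055784]]
```

View pics/s1.png

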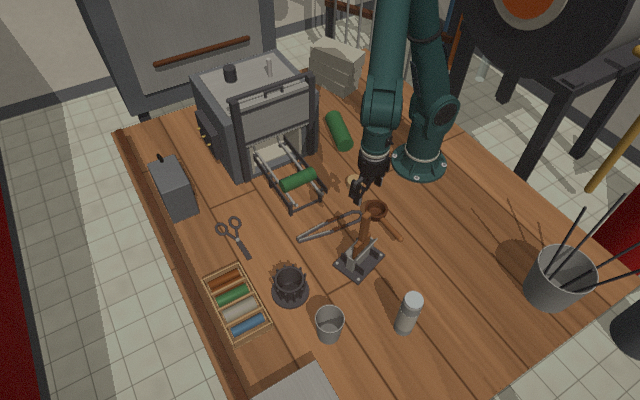

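The scene view shows the gripper above the paddle, with its fingertips near (357,200) and (376,190) and the handle top at (366,213). I'll descend around the handle.

Request:
{"api": "apply_moves", "payload": {
  "rows": [
    [[0.0, 0, 0], 0],
    [[0.1, 0, 0], 0],
    [[0.2, 0, 0], 0],
    [[0.3, 0, 0], 0],
    [[0.4, 0, 0], 0],
    [[0.42, 0, 0], 0],
    [[0.42, 0, 0], 0]
  ]
}}

```text
time: 4.0
position: [0.4696, 0.2498, 0.2044]
orientation: [-0.106, 0.699, 0.105, 0.699]
wrist_force: [-0.6, 1.2, 0.3]
finger_gap: 0.0853
```

```bash
python3 - <<'E'
from h import *
from cell import ctrl
need((.4665,.256,.203,17.8))
d=ctrl.snapshot("scene");pickle.dump(d,open('scene2.pkl','wb'))
crop(d,320,150,90,120,5,'pics/e1.png')
E
```

```text
t 4.00 p [0.4696 0.2498 0.2044] yaw 17.18 tilt 0.05 gap 0.0853 F [-0.64  1.21  0.33] q [-0.01  0.48 -0.76  2.04  0.47  0.79 -0.75]
(0.4665, 0.256, 0.203, 17.8) -> [0.005, 0.023, -0.004] -0.014
```

View pics/e1.png

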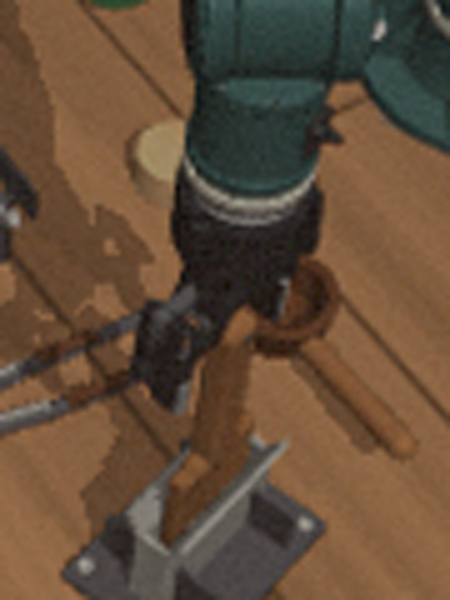

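Request:
{"api": "apply_moves", "payload": {
  "rows": [
    [[0.005, 0.022, -0.004], -0.014],
    [[0.005, 0.022, -0.004], -0.014],
    [[0.005, 0.022, -0.004], -0.014]
  ]
}}

```text
time: 4.35
position: [0.4665, 0.2575, 0.2039]
orientation: [-0.11, 0.698, 0.11, 0.699]
wrist_force: [0.6, 0.7, -0.7]
finger_gap: 0.0851
```

Request:
{"api": "apply_moves", "payload": {
  "rows": [
    [[0, 0, 0], 0],
    [[0, 0, 0], 0],
    [[0, 0, 0], 0],
    [[0, 0, 0], 0],
    [[0, 0, 0], 0],
    [[0, 0, 0], 0],
    [[0, 0, 0], 0],
    [[0, 0, 0], 0]
  ],
  "grip": 0.0,
  "squeeze": 40
}}

```text
time: 5.15
position: [0.4663, 0.2568, 0.2028]
orientation: [-0.11, 0.698, 0.11, 0.699]
wrist_force: [1.5, 0.3, -0.5]
finger_gap: 0.0274
```

```bash
python3 - <<'E'
from h import *
need((.4665,.256,.268,17.8))
E
```

```text
t 5.15 p [0.4663 0.2568 0.2028] yaw 17.89 tilt 0.01 gap 0.0274 F [ 1.55  0.32 -0.5 ] q [-0.02  0.49 -0.76  2.04  0.47  0.79 -0.75]
(0.4665, 0.256, 0.268, 17.8) -> [-0.217, -0.003, -0.0] 0.002
```

Request:
{"api": "apply_moves", "payload": {
  "rows": [
    [[-0.06, 0, 0], 0],
    [[-0.12, 0, 0], 0],
    [[-0.18, 0, 0], 0],
    [[-0.235, 0, 0], 0],
    [[-0.235, 0, 0], 0],
    [[-0.235, 0, 0], 0]
  ]
}}

```text
time: 5.75
position: [0.4659, 0.2563, 0.2728]
orientation: [-0.11, 0.699, 0.11, 0.698]
wrist_force: [0.1, -0.1, -2.2]
finger_gap: 0.0277
```

```bash
python3 - <<'E'
from h import *
from cell import ctrl
need()
d=ctrl.snapshot("scene");pickle.dump(d,open('scene3.pkl','wb'))
crop(d,320,130,90,140,4,'pics/f1.png')
E
```

```text
t 5.75 p [0.4659 0.2563 0.2728] yaw 17.88 tilt 0.05 gap 0.0277 F [ 0.06 -0.15 -2.19] q [ 0.05  0.4  -0.83  1.98  0.37  0.92 -0.66]
```

View pics/f1.png

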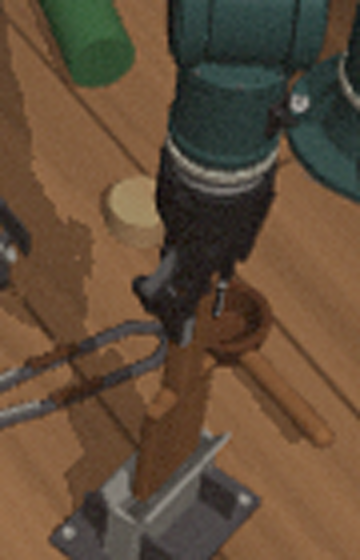

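Request:
{"api": "apply_moves", "payload": {
  "rows": [
    [[0, 0.05, 0], 0],
    [[0.003, 0.1, 0], 0],
    [[0.008, 0.15, 0], 0],
    [[0.02, 0.2, 0], 0],
    [[0.033, 0.25, 0], 0],
    [[0.04, 0.27, 0], 0]
  ]
}}

```text
time: 6.4
position: [0.44, 0.3344, 0.2601]
orientation: [-0.112, 0.699, 0.11, 0.698]
wrist_force: [0.4, -0.6, -0.5]
finger_gap: 0.0275
```

```bash
python3 - <<'E'
from h import *
from cell import ctrl
need()
d=ctrl.snapshot("scene");pickle.dump(d,open('scene3.pkl','wb'))
crop(d,320,130,90,140,4,'pics/f2.png')
E
```

```text
t 6.40 p [0.44   0.3344 0.2601] yaw 18.04 tilt 0.18 gap 0.0275 F [ 0.45 -0.6  -0.48] q [-0.13  0.45 -0.82  1.94  0.4   0.92 -0.83]
```

View pics/f2.png

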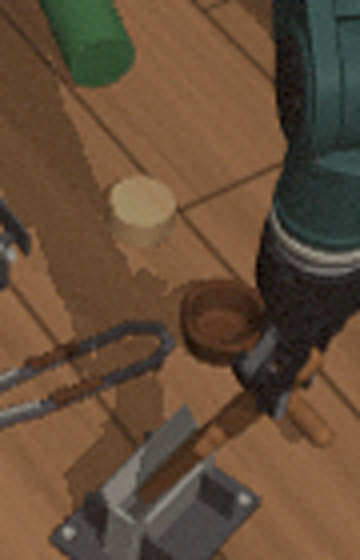

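The paddle pivots in the grip with little force. It now leans with its tip in the lips at crop (160,480). I'll continue the arc.

Request:
{"api": "apply_moves", "payload": {
  "rows": [
    [[0.022, 0.054, 0], 0],
    [[0.05, 0.107, 0], 0],
    [[0.08, 0.155, 0], 0],
    [[0.115, 0.203, 0], 0],
    [[0.15, 0.245, 0], 0],
    [[0.19, 0.287, 0], 0],
    [[0.235, 0.323, 0], 0],
    [[0.235, 0.323, 0], 0]
  ]
}}

```text
time: 7.25
position: [0.4105, 0.4264, 0.189]
orientation: [-0.111, 0.699, 0.11, 0.698]
wrist_force: [0.4, -1.4, -1.0]
finger_gap: 0.0278
```

```bash
python3 - <<'E'
from h import *
from cell import ctrl
need()
d=ctrl.snapshot("scene");pickle.dump(d,open('scene3.pkl','wb'))
crop(d,320,150,110,140,4,'pics/f3.png')
d=ctrl.snapshot("top");pickle.dump(d,open('top3.pkl','wb'))
crop(d,150,130,180,140,4,'pics/f4.png')
E
```

```text
t 7.25 p [0.4105 0.4264 0.189 ] yaw 18.01 tilt 0.14 gap 0.0278 F [ 0.44 -1.39 -1.  ] q [-0.36  0.58 -0.74  1.93  0.51  0.84 -1.06]
```

View pics/f3.png

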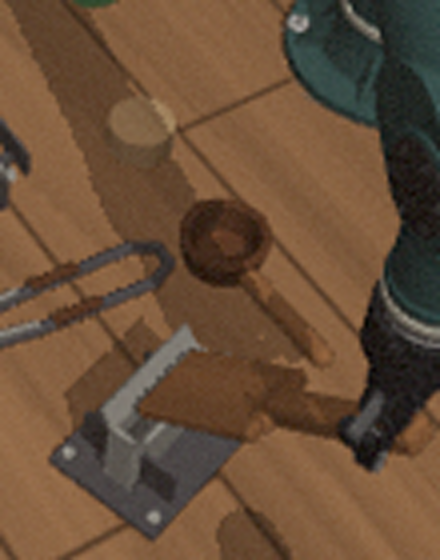

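View pics/f4.png

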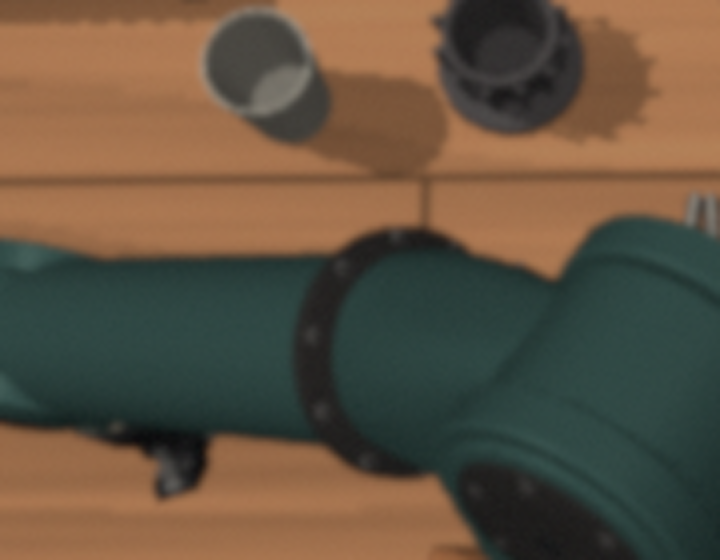

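Request:
{"api": "apply_moves", "payload": {
  "rows": [
    [[0, 0, 0], 0],
    [[0, 0, 0], 0],
    [[-0.1, 0.02, 0], 0],
    [[-0.2, 0, 0], 0],
    [[-0.3, -0.05, 0], 0],
    [[-0.4, -0.15, 0], 0],
    [[-0.4, -0.25, 0], 0],
    [[-0.4, -0.25, 0], 0]
  ],
  "squeeze": 110
}}

```text
time: 8.15
position: [0.4373, 0.3501, 0.3116]
orientation: [-0.109, 0.698, 0.106, 0.7]
wrist_force: [0.7, -0.6, -2.1]
finger_gap: 0.0268
```

```bash
python3 - <<'E'
from h import *
from cell import ctrl
need()
d=ctrl.snapshot("scene");pickle.dump(d,open('scene4.pkl','wb'))
crop(d,280,120,200,140,4,'pics/g1.png')
cv2.imwrite('pics/g2.png',ctrl.snapshot("top")['img'][:,:,::-1])
E
```

```text
t 8.15 p [0.4373 0.3501 0.3116] yaw 17.47 tilt 0.24 gap 0.0268 F [ 0.69 -0.56 -2.09] q [-0.13  0.4  -0.84  1.87  0.35  1.02 -0.81]
```

View pics/g1.png

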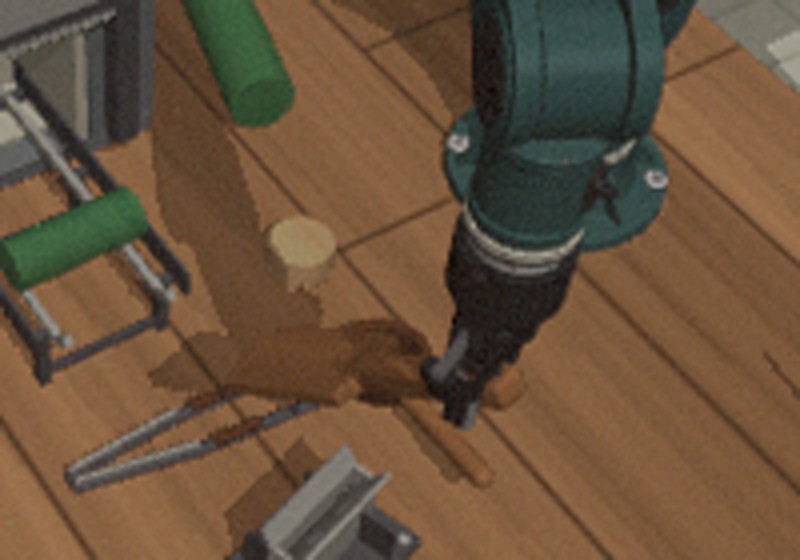

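View pics/g2.png

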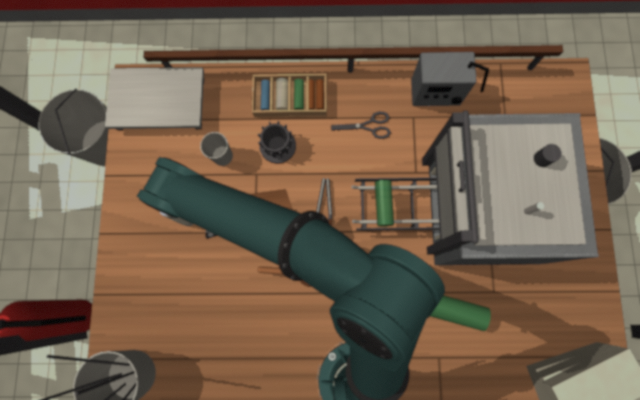

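```bash
cat >> h.py <<'E'
def pad(tcp,yaw,th,gd=.212,x0=0):
    y=np.radians(yaw);th=np.radians(th)
    u=np.array([np.cos(y),np.sin(y),0]);w=np.array([-np.sin(y),np.cos(y),0]);z=np.array([0,0,1.])
    up=w*np.sin(th)+z*np.cos(th);n=-w*np.cos(th)+z*np.sin(th)
    G=np.array(tcp)+z*.0187;tip=G-gd*up+x0*u
    return G,tip,up,n,u
E
python3 - <<'E'
from h import *
d=load('scene4')
tc=lambda p:((p[0]+.5)/4-.5+280,(p[1]+.5)/4-.5+120)
print('seen near tip, far tip, near shoulder, far shoulder')
print(np.round([tc(p) for p in[(222,388),(280,330),(345,397),(405,325)]],1).tolist())
for th in(50,55,60,65,70):
    G,tip,up,n,u=pad((.4373,.3501,.3116),17.5,th)
    P=[tip+.038*u+.007*n,tip-.038*u+.007*n,tip+.038*u+.007*n+.12*up,tip-.038*u+.007*n+.12*up]
    print(th,proj(d,P).round(1).tolist(),tip.round(3))
E
```

```text
seen near tip, far tip, near shoulder, far shoulder
[[335.1, 216.6], [349.6, 202.1], [365.9, 218.9], [380.9, 200.9]]
50 [[338.8, 220.6], [354.4, 206.0], [365.5, 222.1], [381.6, 206.2]] [0.486 0.195 0.194]
55 [[336.3, 215.7], [352.1, 201.1], [364.5, 219.8], [380.6, 204.0]] [0.49  0.184 0.209]
60 [[334.1, 210.8], [350.1, 196.3], [363.7, 217.5], [379.9, 201.7]] [0.493 0.175 0.224]
65 [[332.3, 206.0], [348.4, 191.4], [363.0, 215.3], [379.3, 199.5]] [0.495 0.167 0.241]
70 [[330.8, 201.2], [347.1, 186.6], [362.6, 213.2], [378.9, 197.4]] [0.497 0.16  0.258]
```

```bash
python3 -c "
from h import *
need((.507,.20,.30,0),(.507,.20,.189,0))"
```

```text
t 8.25 p [0.435  0.3539 0.3111] yaw 17.75 tilt 0.06 gap 0.0270 F [-0.33  0.57 -2.74] q [-0.13  0.4  -0.84  1.87  0.35  1.02 -0.81]
(0.507, 0.2, 0.3, 0) -> [0.037, -0.562, 0.072] 0.394
(0.507, 0.2, 0.189, 0) -> [0.407, -0.562, 0.072] 0.394
```

Request:
{"api": "apply_moves", "payload": {
  "rows": [
    [[0.0, -0.1, 0.01], 0.1],
    [[0.01, -0.2, 0.03], 0.2],
    [[0.02, -0.3, 0.04], 0.3],
    [[0.03, -0.4, 0.05], 0.394],
    [[0.037, -0.5, 0.07], 0.394],
    [[0.037, -0.562, 0.072], 0.394],
    [[0.037, -0.562, 0.072], 0.394]
  ]
}}

```text
time: 8.95
position: [0.5078, 0.1987, 0.2989]
orientation: [0.0, 0.707, -0.001, 0.707]
wrist_force: [0.9, -0.0, -2.4]
finger_gap: 0.0267
```

```bash
python3 - <<'E'
from h import *
from cell import ctrl
d=ctrl.snapshot("scene");pickle.dump(d,open('scene5.pkl','wb'))
need((.507,.20,.189,0))
crop(d,230,100,180,140,4,'pics/h1.png')
E
```

```text
t 9.00 p [0.5069 0.201  0.2993] yaw 0.09 tilt 0.07 gap 0.0267 F [ 0.04 -0.84 -2.47] q [ 0.11  0.36 -0.74  1.92  0.3   0.97 -0.77]
(0.507, 0.2, 0.189, 0) -> [0.368, -0.004, 0.0] 0.002
```

View pics/h1.png

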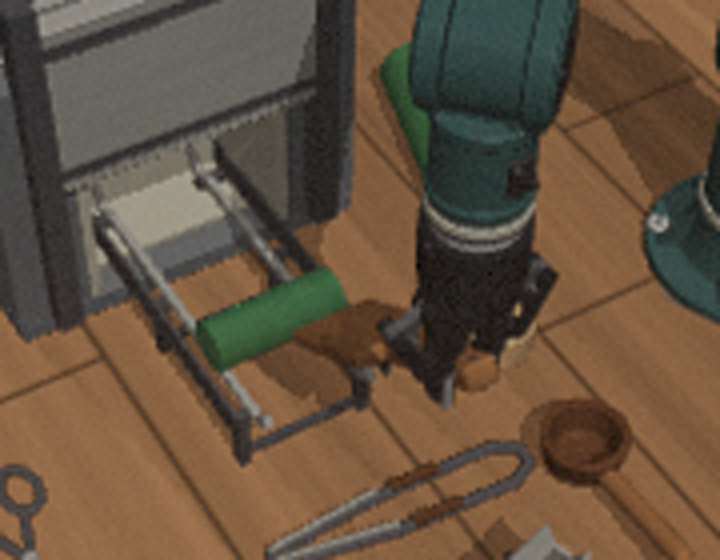

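Request:
{"api": "apply_moves", "payload": {
  "rows": [
    [[0.08, 0, 0], 0],
    [[0.16, 0, 0], 0],
    [[0.24, 0, 0], 0],
    [[0.32, 0, 0], 0],
    [[0.368, 0, 0], 0],
    [[0.368, 0, 0], 0],
    [[0.368, 0, 0], 0]
  ]
}}

```text
time: 9.7
position: [0.5069, 0.2024, 0.1898]
orientation: [-0.001, 0.707, 0.002, 0.707]
wrist_force: [0.0, 1.0, -0.6]
finger_gap: 0.0266
```

```bash
python3 - <<'E'
from h import *
from cell import ctrl
d=ctrl.snapshot("scene");pickle.dump(d,open('scene5.pkl','wb'))
need((.507,.13,.189,0))
crop(d,230,100,180,140,4,'pics/h2.png')
tc=lambda p:((p[0]+.5)/4-.5+230,(p[1]+.5)/4-.5+100)
for th in(50,55,60):
    G,tip,up,n,u=pad((.507,.2,.189),0,th)
    P=[tip+.038*u+.007*n,tip-.038*u+.007*n,tip+.038*u+.007*n+.12*up]
    q=proj(d,P);print(th,((q-[230,100]+.5)*4-.5).round(0).tolist())
E
```

```text
t 9.75 p [0.5074 0.2023 0.1903] yaw 0.23 tilt 0.12 gap 0.0271 F [ 0.12 -0.13 -1.58] q [ 0.03  0.5  -0.66  2.03  0.44  0.76 -0.9 ]
(0.507, 0.13, 0.189, 0) -> [0.004, -0.241, -0.002] 0.005
50 [[302.0, 442.0], [377.0, 407.0], [359.0, 461.0]]
55 [[295.0, 422.0], [371.0, 388.0], [356.0, 452.0]]
60 [[290.0, 403.0], [366.0, 369.0], [354.0, 444.0]]
```

View pics/h2.png

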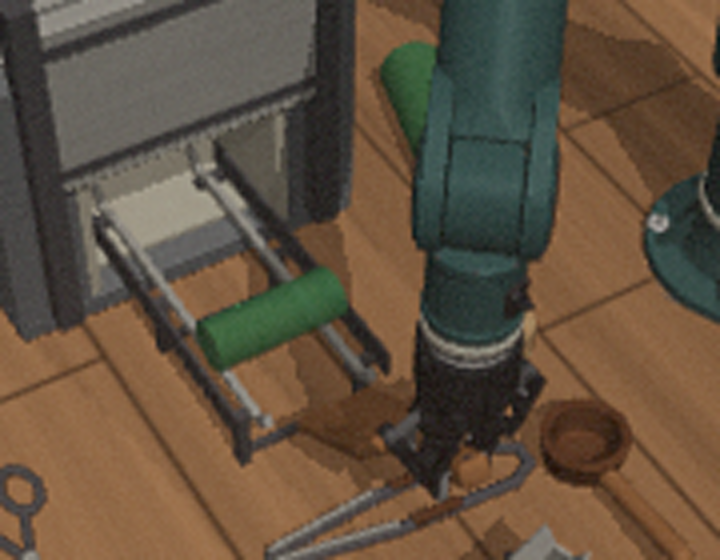

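Request:
{"api": "apply_moves", "payload": {
  "rows": [
    [[0, -0.08, 0], 0],
    [[0, -0.16, 0], 0],
    [[0, -0.23, 0], 0],
    [[0, -0.26, 0], 0.005],
    [[0, -0.285, 0], 0.005],
    [[0, -0.31, 0], 0.005],
    [[0, -0.335, 0], 0.005],
    [[0, -0.36, 0], 0.005]
  ]
}}

```text
time: 10.55
position: [0.5073, 0.0929, 0.1894]
orientation: [0.0, 0.707, 0.0, 0.707]
wrist_force: [-0.0, 0.3, -1.8]
finger_gap: 0.0268
```

```bash
python3 - <<'E'
from h import *
from cell import ctrl
d=ctrl.snapshot("scene");t=ctrl.snapshot("top");pickle.dump(d,open('scene5.pkl','wb'))
need((.507,-.0,.189,0))
crop(d,230,100,180,140,4,'pics/h3.png')
crop(t,330,140,130,100,6,'pics/h4.png')
E
```

```text
t 10.65 p [0.507  0.0913 0.189 ] yaw -0.16 tilt 0.10 gap 0.0266 F [ 0.41 -0.35 -1.52] q [ 0.24  0.46 -0.67  2.09  0.43  0.72 -0.71]
(0.507, -0.0, 0.189, 0) -> [0.0, -0.304, 0.001] -0.003
```

View pics/h3.png

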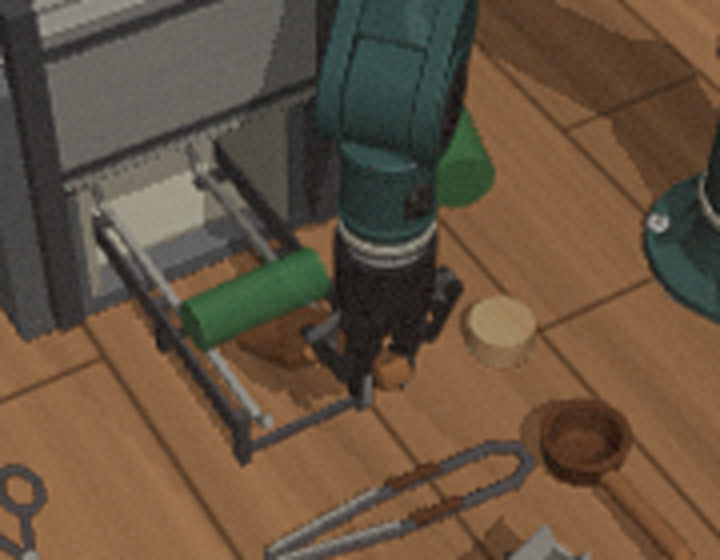

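View pics/h4.png

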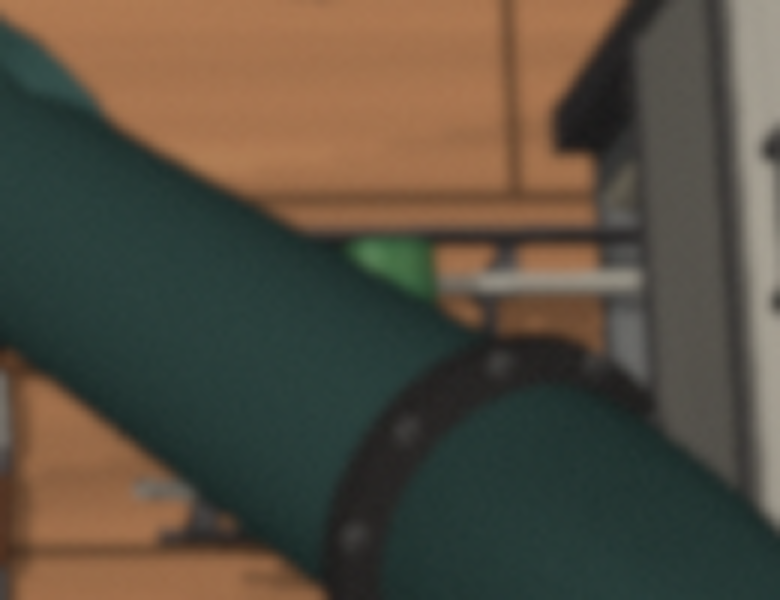

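The bar is rolling square to the rails, with the blade behind it at crop (280,335). Before going further in, I'll check that the forearm clears the door bracket.

```bash
python3 - <<'E'
from h import *
from cell import ctrl
d=load('scene5');cv2.imwrite('pics/i1.png',d['img'][:,:,::-1])
cv2.imwrite('pics/i2.png',ctrl.snapshot('top')['img'][:,:,::-1])
E
```

```text
(no output)
```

View pics/i1.png

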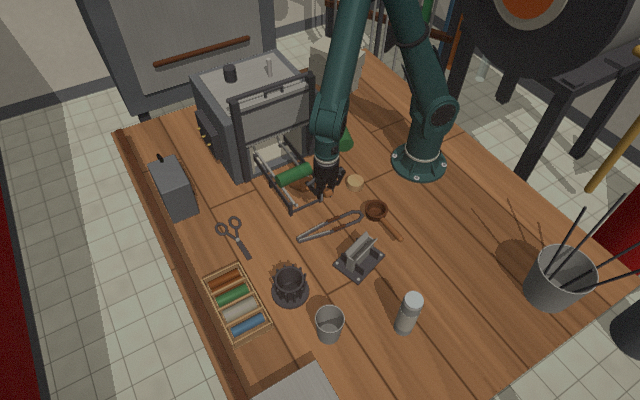

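View pics/i2.png

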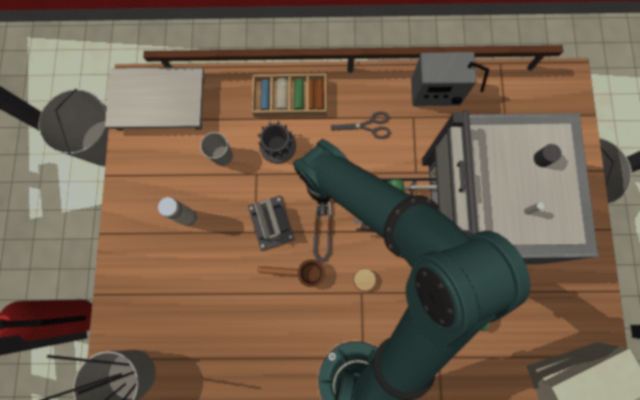

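Request:
{"api": "apply_moves", "payload": {
  "rows": [
    [[0, -0.04, 0], 0],
    [[0, -0.08, 0], 0],
    [[0, -0.12, 0], 0],
    [[0, -0.16, 0], 0],
    [[0, -0.2, 0], 0],
    [[0, -0.24, 0], 0],
    [[0, -0.28, 0], 0],
    [[0, -0.3, 0], 0]
  ]
}}

```text
time: 11.5
position: [0.5069, 0.0007, 0.1891]
orientation: [0.001, 0.707, -0.001, 0.707]
wrist_force: [0.1, -0.1, -1.2]
finger_gap: 0.0265
```

```bash
python3 - <<'E'
from h import *
from cell import ctrl
d=ctrl.snapshot("scene");pickle.dump(d,open('scene5.pkl','wb'))
need((.507,-.065,.189,0),(.507,-.101,.189,0))
crop(d,210,10,180,180,4,'pics/h5.png')
E
```

```text
t 11.55 p [0.5068 0.     0.189 ] yaw -0.23 tilt 0.11 gap 0.0270 F [-0.6  -0.53 -1.14] q [ 0.42  0.45 -0.66  2.11  0.43  0.71 -0.53]
(0.507, -0.065, 0.189, 0) -> [0.0, -0.217, 0.001] -0.005
(0.507, -0.101, 0.189, 0) -> [0.001, -0.337, 0.002] -0.005
```

View pics/h5.png

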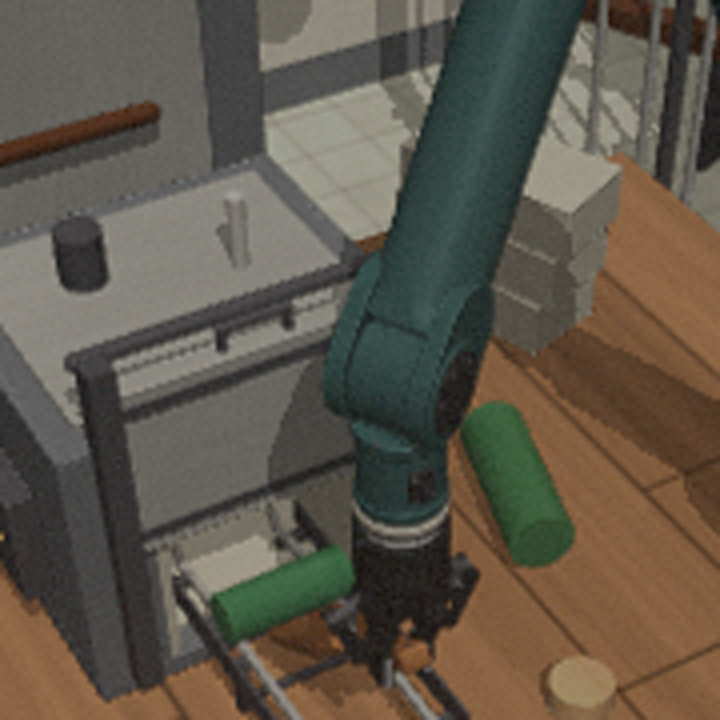

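The bar is at the door face at crop (285,590), and the wrist stays outside the door. I'll push on in.

Request:
{"api": "apply_moves", "payload": {
  "rows": [
    [[0, -0.035, 0], 0],
    [[0, -0.07, 0], 0],
    [[0, -0.105, 0], 0],
    [[0, -0.14, 0], 0],
    [[0, -0.175, 0], 0],
    [[0, -0.21, 0], 0],
    [[0, -0.245, 0], 0],
    [[0, -0.27, 0], -0.005]
  ]
}}

```text
time: 12.35
position: [0.5068, -0.0797, 0.1892]
orientation: [-0.001, 0.707, 0.0, 0.707]
wrist_force: [0.1, 0.2, -1.9]
finger_gap: 0.027
```

```bash
python3 - <<'E'
from h import *
from cell import ctrl
d=ctrl.snapshot("scene");pickle.dump(d,open('scene5.pkl','wb'))
need((.507,-.101,.189,0))
crop(d,210,10,180,180,4,'pics/h6.png')
E
```

```text
t 12.40 p [ 0.5068 -0.0811  0.189 ] yaw 0.02 tilt 0.11 gap 0.0268 F [ 0.23 -1.2  -2.34] q [ 0.57  0.46 -0.66  2.1   0.43  0.72 -0.37]
(0.507, -0.101, 0.189, 0) -> [0.0, -0.066, 0.001] 0.0
```

View pics/h6.png

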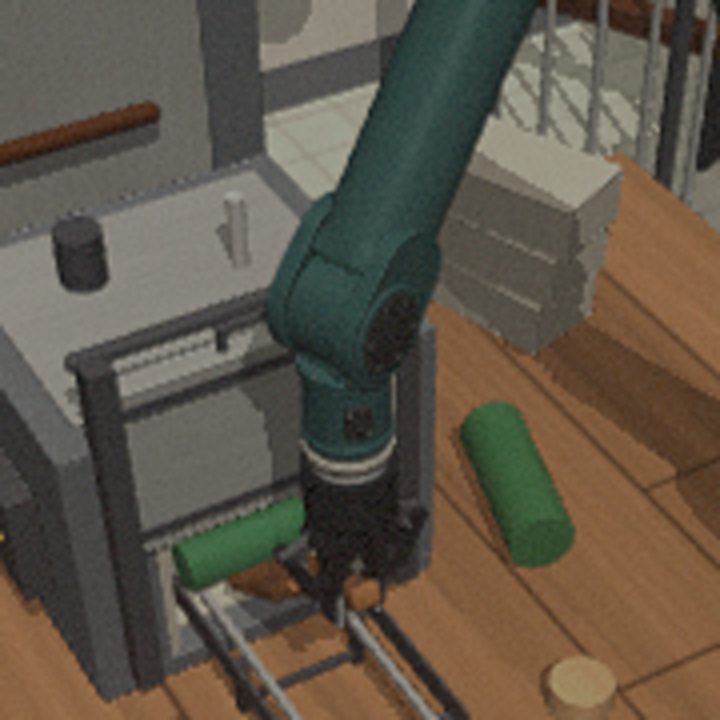

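```bash
python3 - <<'E'
from h import *
d=load('scene5')
f=lambda P:((proj(d,P)-[210,10]+.5)*4-.5).round(0).tolist()
for yb in(-.2,-.22,-.24,-.26,-.283,-.3): print(yb,f([[.572,yb,.1],[.572,yb,.075],[.572,yb+.025,.1],[.442,yb,.1]]))
print('door',f([[.632,-.218,.21],[.382,-.218,.21]]))
E
python3 - <<'E'
import cv2
im=cv2.imread('pics/h6.png')[450:650,100:400];cv2.imwrite('pics/h6z.png',cv2.resize(im,None,fx=2.5,fy=2.5))
E
```

```text
-0.2 [[229.0, 624.0], [231.0, 643.0], [241.0, 641.0], [353.0, 574.0]]
-0.22 [[219.0, 611.0], [221.0, 629.0], [231.0, 628.0], [342.0, 561.0]]
-0.24 [[209.0, 597.0], [212.0, 616.0], [221.0, 614.0], [332.0, 548.0]]
-0.26 [[200.0, 584.0], [202.0, 603.0], [212.0, 600.0], [322.0, 535.0]]
-0.283 [[189.0, 569.0], [191.0, 588.0], [201.0, 585.0], [311.0, 521.0]]
-0.3 [[181.0, 558.0], [184.0, 577.0], [193.0, 574.0], [302.0, 511.0]]
door [[147.0, 548.0], [398.0, 451.0]]
```

View pics/h6z.png

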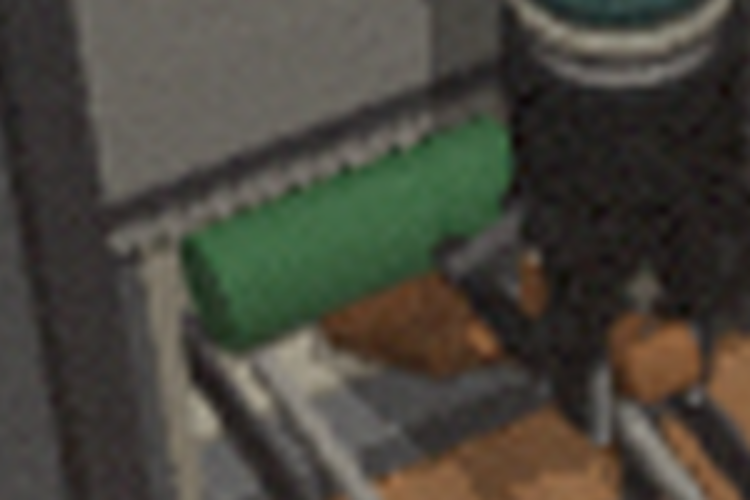

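Request:
{"api": "apply_moves", "payload": {
  "rows": [
    [[0, -0.02, 0], 0],
    [[0, -0.035, 0], 0],
    [[0, -0.05, 0], 0],
    [[0, -0.06, 0], 0],
    [[0, -0.07, 0], 0],
    [[0, -0.08, 0], 0],
    [[0, -0.085, 0], 0],
    [[0, -0.085, 0], 0]
  ]
}}

```text
time: 13.2
position: [0.5072, -0.1038, 0.1893]
orientation: [-0.001, 0.707, 0.001, 0.707]
wrist_force: [0.1, 0.1, -1.1]
finger_gap: 0.0266
```

```bash
python3 - <<'E'
from h import *
from cell import ctrl
d=ctrl.snapshot("scene");pickle.dump(d,open('scene5.pkl','wb'))
need((.507,-.101,.189,0))
crop(d,230,110,90,60,8,'pics/h7.png')
f=lambda P:((proj(d,P)-[230,110]+.5)*8-.5).round(0).tolist()
for yb,z in((-.283,.1),(-.3,.1),(-.316,.097)): print(yb,f([[.572,yb,z],[.442,yb,z]]))
E
```

```text
t 13.25 p [ 0.5071 -0.1037  0.1893] yaw 0.16 tilt 0.01 gap 0.0271 F [ 0.44 -0.11 -0.85] q [ 0.61  0.46 -0.66  2.09  0.43  0.72 -0.32]
(0.507, -0.101, 0.189, 0) -> [0.001, 0.009, -0.0] 0.003
-0.283 [[218.0, 338.0], [462.0, 243.0]]
-0.3 [[202.0, 316.0], [445.0, 222.0]]
-0.316 [[188.0, 300.0], [430.0, 207.0]]
```

View pics/h7.png

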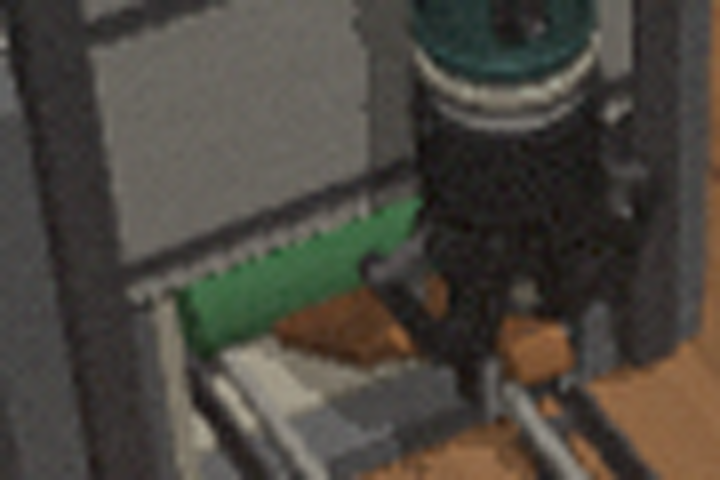

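```bash
cat > bar.py <<'E'
from h import *
def low(d,yb,z,x):
    a=np.linspace(0,2*np.pi,90);P=np.c_[np.full(90,x),yb+.025*np.cos(a),z+.025*np.sin(a)]
    return proj(d,P)
def report(d):
    im=d['img'].astype(int);m=((im[...,1]>im[...,0]*1.25)&(im[...,1]>im[...,2]*1.15)&(im[...,1]>40))
    for c in(255,258,261,264,267,270):
        r=np.where(m[115:175,c])[0]+115
        out=[]
        for yb,z in((-.286,.1),(-.296,.1),(-.304,.1),(-.311,.098),(-.316,.097),(-.321,.097)):
            # lowest row of silhouette at column c: scan x
            best=-1
            for x in np.linspace(.442,.572,66):
                q=low(d,yb,z,x);k=abs(q[:,0]-c)<.6
                if k.any(): best=max(best,q[k,1].max())
            out.append(round(best,1))
        print(c,'seen bottom',r.max()+.5 if len(r) else None,'pred',out)
E
python3 - <<'E'
from bar import *
report(load('scene5'))
E
```

```text
255 seen bottom 154.5 pred [np.float64(153.3), np.float64(153.6), np.float64(153.7), np.float64(153.7), np.float64(153.3), np.float64(152.5)]
258 seen bottom 152.5 pred [np.float64(157.4), np.float64(155.9), np.float64(154.4), np.float64(153.3), np.float64(152.5), np.float64(151.5)]
261 seen bottom 151.5 pred [np.float64(157.0), np.float64(154.8), np.float64(153.2), np.float64(152.2), np.float64(151.3), np.float64(150.3)]
264 seen bottom 149.5 pred [np.float64(155.8), np.float64(153.7), np.float64(152.0), np.float64(150.9), np.float64(150.1), np.float64(149.1)]
267 seen bottom 147.5 pred [np.float64(154.5), np.float64(152.5), np.float64(150.8), np.float64(149.8), np.float64(149.0), np.float64(148.0)]
270 seen bottom 146.5 pred [np.float64(153.4), np.float64(151.3), np.float64(149.6), np.float64(148.6), np.float64(147.8), np.float64(146.8)]
```

The bar's lower edge (column 258 row 152.5, column 264 row 149.5) fits its centre at world y≈-0.318, which is the seat. I'll back the paddle out.

Request:
{"api": "apply_moves", "payload": {
  "rows": [
    [[0, 0.04, 0], 0],
    [[0, 0.12, 0], 0],
    [[0, 0.25, 0], 0],
    [[0, 0.4, 0], 0],
    [[0, 0.55, 0], 0],
    [[0, 0.7, 0], 0],
    [[0, 0.85, 0], 0],
    [[0, 1.0, 0], 0]
  ]
}}

```text
time: 14.05
position: [0.5055, 0.1994, 0.1895]
orientation: [-0.001, 0.707, 0.002, 0.707]
wrist_force: [0.9, 0.2, -1.7]
finger_gap: 0.0267
```

```bash
python3 - <<'E'
from h import *
from cell import ctrl
d=ctrl.snapshot("scene");pickle.dump(d,open('scene6.pkl','wb'))
w=np.array([-.306,.952])
g=np.array([.4665,.2562])+w*.215
need((.507,.2,.30,0),(.45,.3,.31,17.8),(g[0],g[1],.31,17.8))
crop(d,210,50,180,160,4,'pics/j1.png')
from bar import *;report(d)
E
```

```text
t 14.10 p [0.5051 0.2112 0.1911] yaw 0.85 tilt 0.78 gap 0.0268 F [0.33 7.15 0.09] q [ 0.02  0.5  -0.67  2.03  0.44  0.75 -0.9 ]
(0.507, 0.2, 0.3, 0) -> [-0.363, -0.033, 0.007] 0.019
(0.45, 0.3, 0.31, 17.8) -> [-0.393, 0.304, -0.178] -0.377
(np.float64(0.40071), np.float64(0.46087999999999996), 0.31, 17.8) -> [-0.387, 0.842, -0.334] -0.377
255 seen bottom 154.5 pred [np.float64(153.3), np.float64(153.6), np.float64(153.7), np.float64(153.7), np.float64(153.3), np.float64(152.5)]
258 seen bottom 152.5 pred [np.float64(157.4), np.float64(155.9), np.float64(154.4), np.float64(153.3), np.float64(152.5), np.float64(151.5)]
261 seen bottom 151.5 pred [np.float64(157.0), np.float64(154.8), np.float64(153.2), np.float64(152.2), np.float64(151.3), np.float64(150.3)]
264 seen bottom 150.5 pred [np.float64(155.8), np.float64(153.7), np.float64(152.0), np.float64(150.9), np.float64(150.1), np.float64(149.1)]
267 seen bottom 149.5 pred [np.float64(154.5), np.float64(152.5), np.float64(150.8), np.float64(149.8), np.float64(149.0), np.float64(148.0)]
270 seen bottom 147.5 pred [np.float64(153.4), np.float64(151.3), np.float64(149.6), np.float64(148.6), np.float64(147.8), np.float64(146.8)]
```

View pics/j1.png

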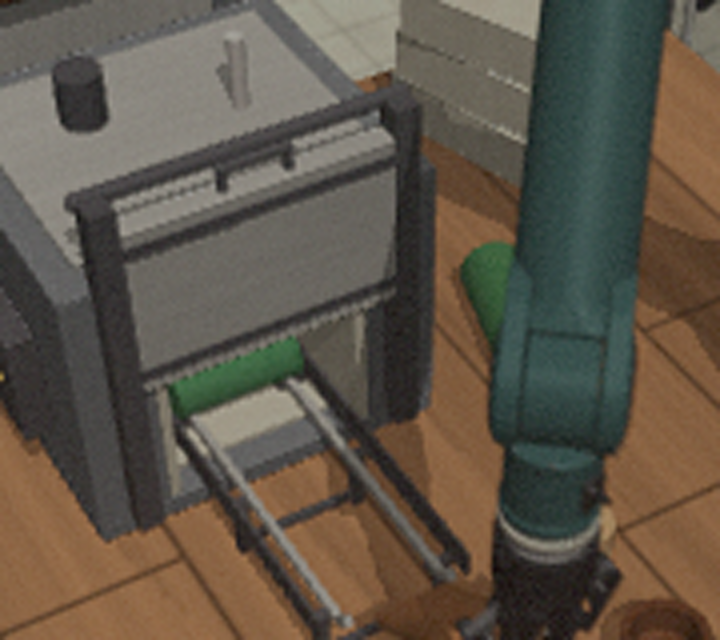

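The bar lies in the seat under the door at crop (235,378). I'll carry the paddle to the outer side of the stand.

Request:
{"api": "apply_moves", "payload": {
  "rows": [
    [[-0.1, 0, 0], 0],
    [[-0.22, 0.02, 0], 0],
    [[-0.35, 0.06, -0.02], 0],
    [[-0.39, 0.18, -0.08], -0.15],
    [[-0.39, 0.33, -0.14], -0.3],
    [[-0.39, 0.48, -0.2], -0.377],
    [[-0.39, 0.64, -0.26], -0.377],
    [[-0.39, 0.79, -0.32], -0.377]
  ]
}}

```text
time: 14.9
position: [0.408, 0.4351, 0.3063]
orientation: [-0.105, 0.699, 0.106, 0.699]
wrist_force: [0.1, -0.9, -1.2]
finger_gap: 0.0267
```

```bash
python3 - <<'E'
from h import *
w=np.array([-.306,.952]);
def P(y,z):
    g=np.array([.4665,.2562])+w*y;return (g[0].round(4),g[1].round(4),z,17.8)
need(P(.215,.31),P(.215,.175))
E
```

```text
t 14.90 p [0.408  0.4351 0.3063] yaw 17.15 tilt 0.03 gap 0.0267 F [ 0.14 -0.93 -1.21] q [-0.3   0.46 -0.83  1.8   0.39  1.05 -0.97]
(np.float64(0.4007), np.float64(0.4609), 0.31, 17.8) -> [-0.012, 0.089, 0.002] -0.014
(np.float64(0.4007), np.float64(0.4609), 0.175, 17.8) -> [0.438, 0.089, 0.002] -0.014
```

Request:
{"api": "apply_moves", "payload": {
  "rows": [
    [[0, 0.04, 0], 0],
    [[0.1, 0.06, 0], -0.005],
    [[0.2, 0.06, 0], -0.005],
    [[0.28, 0.06, 0], -0.005],
    [[0.32, 0.06, 0], -0.005],
    [[0.32, 0.06, 0], -0.005],
    [[0.32, 0.06, 0], -0.005]
  ]
}}

```text
time: 15.6
position: [0.4043, 0.451, 0.2111]
orientation: [-0.106, 0.699, 0.107, 0.699]
wrist_force: [-0.1, 0.1, -0.8]
finger_gap: 0.0268
```

```bash
python3 - <<'E'
from h import *
from cell import ctrl
w=np.array([-.306,.952]);
def P(y,z):
    g=np.array([.4665,.2562])+w*y;return (g[0].round(4),g[1].round(4),z,17.8)
d=ctrl.snapshot("scene");pickle.dump(d,open('scene7.pkl','wb'))
need(P(.215,.175),P(.192,.175))
crop(d,310,160,150,120,5,'pics/k1.png')
s=ctrl.sense()
for th in(50,55,60):
    G,tip,up,n,u=pad(s['position'],17.8,th)
    q=proj(d,[tip+.038*u+.007*n,tip-.038*u+.007*n]);print(th,((q-[310,160]+.5)*5-.5).round(0).tolist(),tip)
E
```

```text
t 15.65 p [0.4046 0.4513 0.2117] yaw 17.35 tilt 0.14 gap 0.0270 F [ 0.66 -0.09 -0.19] q [-0.38  0.57 -0.76  1.88  0.5   0.89 -1.09]
(np.float64(0.4007), np.float64(0.4609), 0.175, 17.8) -> [0.122, 0.034, -0.003] -0.01
(np.float64(0.4077), np.float64(0.439), 0.175, 17.8) -> [0.122, -0.042, -0.003] -0.01
50 [[270.0, 494.0], [342.0, 417.0]] [0.45426538 0.29670356 0.0940857 ]
55 [[258.0, 471.0], [331.0, 394.0]] [0.45770715 0.28598371 0.10875846]
60 [[248.0, 448.0], [322.0, 372.0]] [0.46074489 0.27652226 0.12435667]
```

View pics/k1.png

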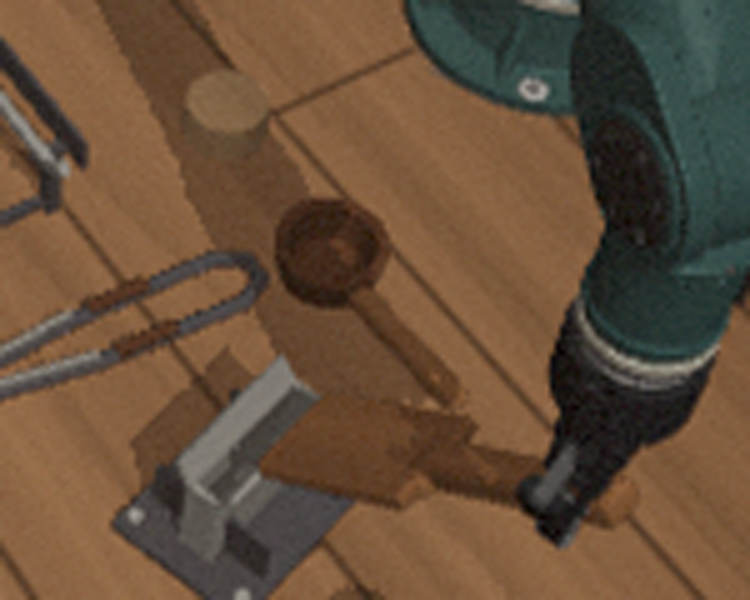

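The tip is at crop (262,468), just above and outside the +y lip. I'll move it out, then down, then in under the flare with the squeeze reduced.

Request:
{"api": "apply_moves", "payload": {
  "rows": [
    [[0, 0.06, 0], -0.01],
    [[0.03, 0.06, 0], -0.01],
    [[0.08, 0.06, 0], -0.01],
    [[0.128, 0.06, 0], -0.01],
    [[0.128, 0.06, 0], -0.01],
    [[0.128, 0.03, 0], -0.01],
    [[0.128, 0, 0], -0.01],
    [[0.128, -0.02, 0], -0.01]
  ],
  "squeeze": 40
}}

```text
time: 16.45
position: [0.407, 0.4431, 0.1721]
orientation: [-0.109, 0.698, 0.109, 0.699]
wrist_force: [-0.6, 1.5, 1.0]
finger_gap: 0.027
```

```bash
python3 - <<'E'
from h import *
from cell import ctrl
w=np.array([-.306,.952]);
d=ctrl.snapshot("scene");pickle.dump(d,open('scene7.pkl','wb'))
need()
s=ctrl.sense();print('yoff',(s['position'][:2]-[.4665,.2562])@w)
crop(d,310,160,150,120,5,'pics/k2.png')
E
```

```text
t 16.50 p [0.4073 0.4432 0.1724] yaw 17.66 tilt 0.07 gap 0.0269 F [-0.72  0.26 -1.51] q [-0.4   0.61 -0.73  1.92  0.55  0.82 -1.11]
yoff 0.19618162422019106
```

View pics/k2.png

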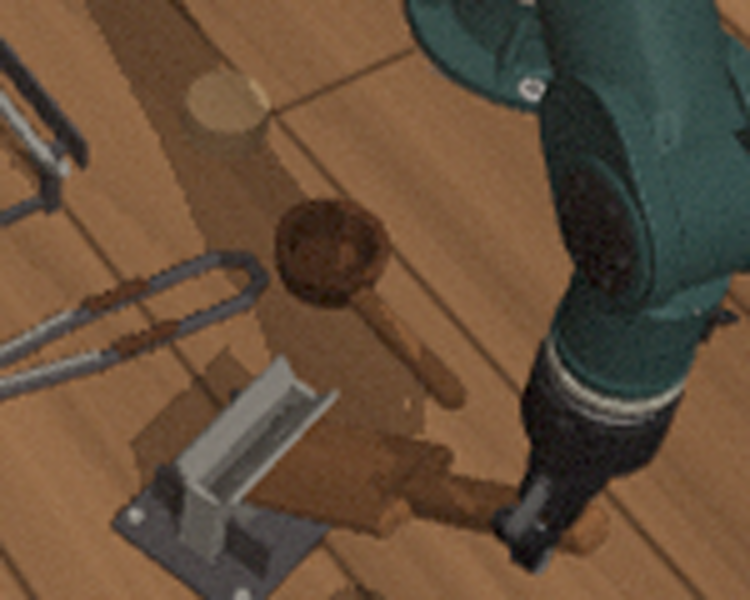

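Request:
{"api": "apply_moves", "payload": {
  "rows": [
    [[0, -0.015, 0], 0],
    [[-0.025, -0.035, 0], 0],
    [[-0.055, -0.055, 0], 0],
    [[-0.1, -0.095, 0], 0],
    [[-0.143, -0.138, 0], 0],
    [[-0.183, -0.185, 0], 0],
    [[-0.217, -0.236, 0], 0],
    [[-0.217, -0.236, 0], 0]
  ]
}}

```text
time: 17.3
position: [0.4281, 0.3779, 0.2388]
orientation: [-0.107, 0.698, 0.11, 0.699]
wrist_force: [-2.0, 4.4, -1.2]
finger_gap: 0.0268
```

```bash
python3 - <<'E'
from h import *
from cell import ctrl
w=np.array([-.306,.952]);
d=ctrl.snapshot("scene");pickle.dump(d,open('scene7.pkl','wb'))
need()
s=ctrl.sense();print('yoff',(s['position'][:2]-[.4665,.2562])@w)
crop(d,310,140,150,140,4,'pics/k3.png')
E
```

```text
t 17.35 p [0.4279 0.378  0.2381] yaw 17.76 tilt 0.17 gap 0.0269 F [-0.92  3.38 -1.33] q [-0.22  0.5  -0.8   1.93  0.45  0.9  -0.94]
yoff 0.12773365086084637
```

View pics/k3.png

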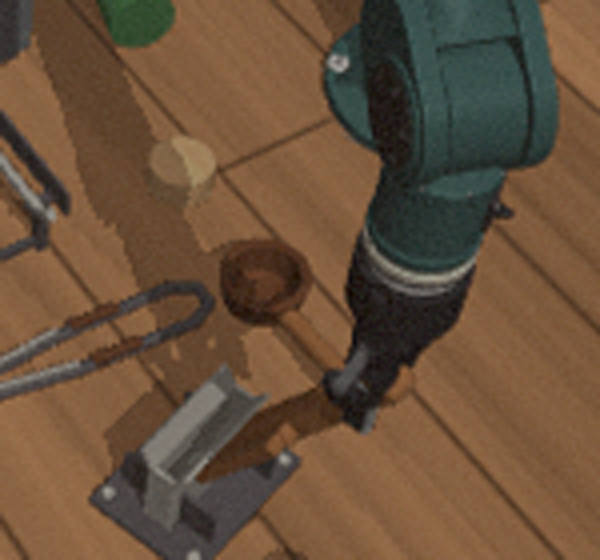

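The blade leans on the outside of the lip at about 30°. I'll carry the arc on to upright.

Request:
{"api": "apply_moves", "payload": {
  "rows": [
    [[-0.027, -0.053, 0], 0],
    [[-0.051, -0.106, 0], 0],
    [[-0.069, -0.159, 0], 0],
    [[-0.083, -0.212, 0], 0],
    [[-0.092, -0.267, 0], 0],
    [[-0.097, -0.322, 0], 0],
    [[-0.097, -0.325, 0], 0],
    [[-0.097, -0.325, 0], 0]
  ]
}}

```text
time: 18.15
position: [0.4576, 0.2849, 0.2662]
orientation: [-0.11, 0.698, 0.11, 0.699]
wrist_force: [0.5, 2.5, -0.0]
finger_gap: 0.0265
```

```bash
python3 - <<'E'
from h import *
from cell import ctrl
w=np.array([-.306,.952]);
d=ctrl.snapshot("scene");pickle.dump(d,open('scene7.pkl','wb'))
need()
s=ctrl.sense();print('yoff',(s['position'][:2]-[.4665,.2562])@w)
crop(d,310,120,130,150,4,'pics/k4.png')
E
```

```text
t 18.20 p [0.4575 0.285  0.2661] yaw 17.87 tilt 0.03 gap 0.0266 F [-1.33  2.72  0.03] q [-0.01  0.42 -0.84  1.97  0.39  0.92 -0.74]
yoff 0.030195841008605485
```

View pics/k4.png

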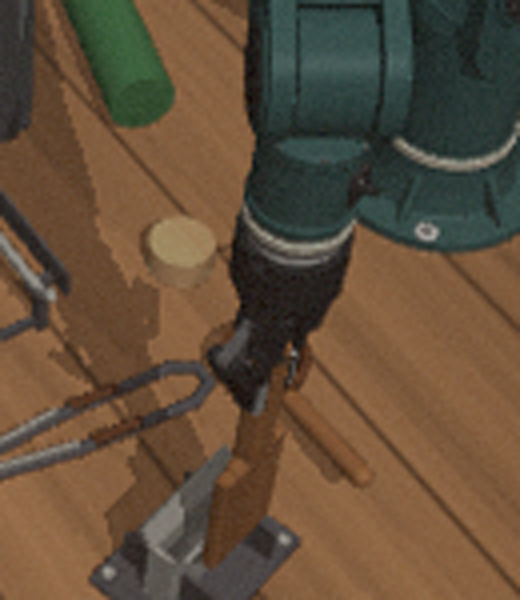

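Request:
{"api": "apply_moves", "payload": {
  "rows": [
    [[-0.06, 0.005, 0], 0],
    [[-0.14, 0, 0], 0],
    [[-0.16, -0.03, 0], 0],
    [[-0.16, -0.07, 0], 0],
    [[-0.16, -0.1, 0], 0],
    [[-0.16, -0.1, 0], 0],
    [[-0.16, -0.1, 0], 0]
  ]
}}

```text
time: 18.9
position: [0.4665, 0.2545, 0.313]
orientation: [-0.109, 0.699, 0.109, 0.698]
wrist_force: [-0.2, -0.3, -2.1]
finger_gap: 0.0269
```

```bash
python3 - <<'E'
from h import *
from cell import ctrl
w=np.array([-.306,.952]);
d=ctrl.snapshot("scene");pickle.dump(d,open('scene8.pkl','wb'))
need()
s=ctrl.sense();p=s['position'];print('off y,x',(p[:2]-[.4665,.2562])@w,(p[:2]-[.4665,.2562])@[.952,.306])
crop(d,320,110,80,140,5,'pics/k5.png')
for th in(-10,-5,0,5,10):
    G,tip,up,n,u=pad(p,17.8,th)
    # outer (+y) face of blade lower corners and near shoulder
    q=proj(d,[tip+.038*u-.007*n,tip-.038*u-.007*n,tip+.038*u-.007*n+.12*up]);print(th,((q-[320,110]+.5)*5-.5).round(0).tolist())
E
```

```text
t 18.95 p [0.4664 0.2552 0.3133] yaw 17.78 tilt 0.09 gap 0.0271 F [-0.44  0.25 -1.83] q [ 0.09  0.36 -0.87  1.93  0.32  1.   -0.62]
off y,x -0.000882187504291813 -0.00041576780827222215
-10 [[231.0, 726.0], [304.0, 648.0], [223.0, 595.0]]
-5 [[207.0, 711.0], [280.0, 635.0], [212.0, 589.0]]
0 [[183.0, 696.0], [257.0, 620.0], [201.0, 583.0]]
5 [[160.0, 679.0], [233.0, 604.0], [189.0, 576.0]]
10 [[137.0, 661.0], [211.0, 587.0], [179.0, 568.0]]
```

View pics/k5.png

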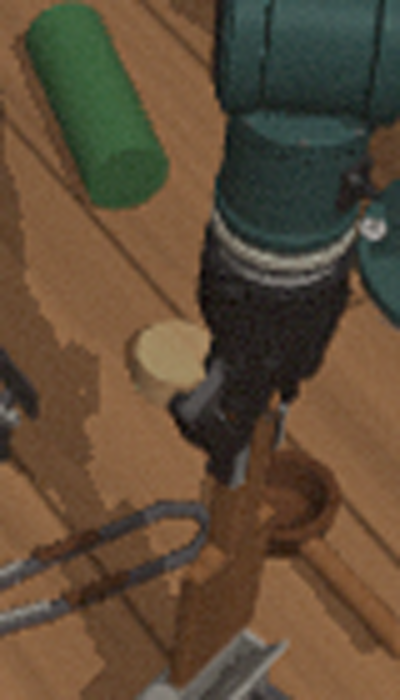

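The paddle is nearly upright, within about 3°, with the tip's near corner at crop (175,683). I'll lower it into the slot.

Request:
{"api": "apply_moves", "payload": {
  "rows": [
    [[0.04, 0.018, 0], 0],
    [[0.08, 0.018, 0], 0],
    [[0.12, 0.018, 0], 0],
    [[0.16, 0.018, 0], 0],
    [[0.19, 0.014, 0], 0],
    [[0.22, 0.01, 0], 0],
    [[0.24, 0.006, 0], 0],
    [[0.26, 0.003, 0], 0]
  ],
  "squeeze": 25
}}

```text
time: 19.75
position: [0.4662, 0.2566, 0.2353]
orientation: [-0.109, 0.699, 0.11, 0.698]
wrist_force: [0.1, 0.2, -1.5]
finger_gap: 0.0267
```

```bash
python3 - <<'E'
from h import *
from cell import ctrl
need((.4665,.2562,.205,17.8))
d=ctrl.snapshot("scene");pickle.dump(d,open('scene8.pkl','wb'))
crop(d,320,140,80,120,5,'pics/k6.png')
E
```

```text
t 19.75 p [0.4662 0.2566 0.2353] yaw 17.81 tilt 0.04 gap 0.0267 F [ 0.1   0.16 -1.54] q [ 0.02  0.45 -0.81  2.01  0.43  0.86 -0.72]
(0.4665, 0.2562, 0.205, 17.8) -> [0.101, -0.002, 0.001] 0.0
```

View pics/k6.png

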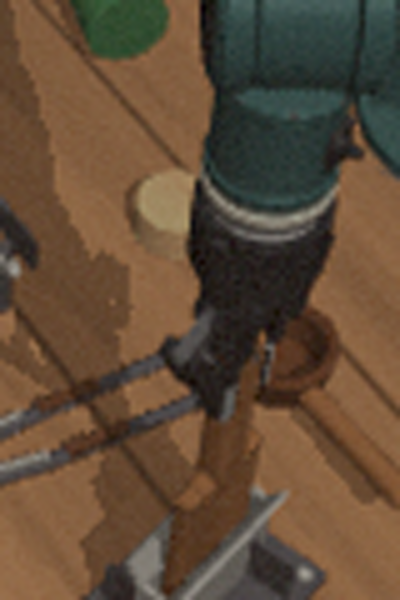

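It is entering the slot without force. I'll go down until it bears on the floor.

Request:
{"api": "apply_moves", "payload": {
  "rows": [
    [[0.04, 0, 0], 0],
    [[0.07, 0, 0], 0],
    [[0.09, 0, 0], 0],
    [[0.1, 0, 0], 0],
    [[0.107, 0, 0], 0],
    [[0.107, 0, 0], 0]
  ]
}}

```text
time: 20.4
position: [0.4666, 0.2569, 0.2041]
orientation: [-0.109, 0.698, 0.11, 0.699]
wrist_force: [0.8, 0.0, -1.1]
finger_gap: 0.0269
```

```bash
python3 -c "
from h import *
need()"
```

```text
t 20.40 p [0.4666 0.2569 0.2041] yaw 17.81 tilt 0.03 gap 0.0269 F [ 0.78  0.04 -1.13] q [-0.01  0.49 -0.78  2.04  0.48  0.8  -0.76]
```

Request:
{"api": "apply_moves", "payload": {
  "rows": [
    [[0.004, 0, 0], 0],
    [[0.004, 0, 0], 0],
    [[0.004, 0, 0], 0]
  ]
}}

```text
time: 20.7
position: [0.4668, 0.2571, 0.2038]
orientation: [-0.109, 0.698, 0.109, 0.699]
wrist_force: [-0.2, -1.1, 5.3]
finger_gap: 0.0266
```

Request:
{"api": "apply_moves", "payload": {
  "rows": [
    [[0, 0, 0], 0],
    [[0, 0, 0], 0],
    [[0, 0, 0], 0],
    [[0, 0, 0], 0],
    [[0, 0, 0], 0],
    [[0, 0, 0], 0],
    [[0, 0, 0], 0],
    [[0, 0, 0], 0]
  ],
  "grip": 1.0
}}

```text
time: 21.5
position: [0.4665, 0.2566, 0.2028]
orientation: [-0.109, 0.699, 0.109, 0.699]
wrist_force: [-0.1, 0.2, -0.0]
finger_gap: 0.0855
```

```bash
python3 - <<'E'
from h import *
from cell import ctrl
need()
d=ctrl.snapshot("scene");crop(d,320,140,80,120,5,'pics/k7.png')
E
```

```text
t 21.50 p [0.4665 0.2566 0.2028] yaw 17.80 tilt 0.00 gap 0.0855 F [-0.15  0.16 -0.01] q [-0.01  0.49 -0.78  2.04  0.48  0.8  -0.77]
```

View pics/k7.png

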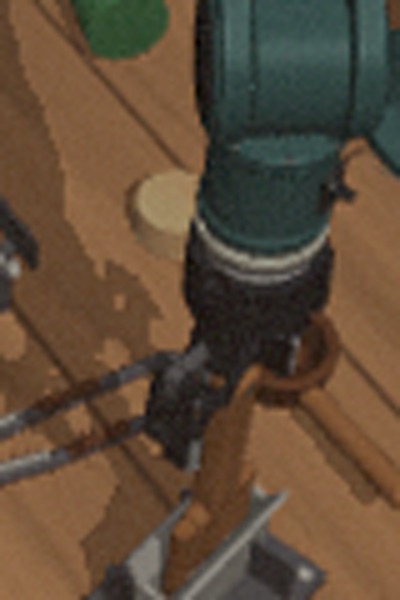

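The paddle bore on the floor (+5 N) before release and now stands free. I'll retract straight up.

Request:
{"api": "apply_moves", "payload": {
  "rows": [
    [[-0.1, 0, 0], 0],
    [[-0.2, 0, 0], 0],
    [[-0.3, 0, 0], 0],
    [[-0.4, 0, 0], 0],
    [[-0.5, 0, 0], 0],
    [[-0.55, 0, 0], 0],
    [[-0.55, 0, 0], 0],
    [[-0.55, 0, 0], 0]
  ]
}}

```text
time: 22.35
position: [0.4661, 0.256, 0.3667]
orientation: [-0.11, 0.699, 0.109, 0.698]
wrist_force: [-0.5, -0.7, -0.4]
finger_gap: 0.0854
```

```bash
python3 - <<'E'
from h import *
from bar import *
from cell import ctrl
need()
d=ctrl.snapshot("scene");pickle.dump(d,open('scene9.pkl','wb'));report(d)
t=ctrl.snapshot("top")
cv2.imwrite('pics/l1.png',d['img'][:,:,::-1]);crop(d,310,190,120,100,6,'pics/l2.png');cv2.imwrite('pics/l3.png',t['img'][:,:,::-1])
a=load('scene0');D=cv2.absdiff(a['img'],d['img']).max(2)[190:290,310:430];print('stand crop pixels changed >40:',(D>40).sum())
E
```

```text
t 22.35 p [0.4661 0.256  0.3667] yaw 17.79 tilt 0.09 gap 0.0854 F [-0.46 -0.74 -0.4 ] q [ 0.13  0.31 -0.9   1.86  0.27  1.11 -0.56]
255 seen bottom 154.5 pred [np.float64(153.3), np.float64(153.6), np.float64(153.7), np.float64(153.7), np.float64(153.3), np.float64(152.5)]
258 seen bottom 152.5 pred [np.float64(157.4), np.float64(155.9), np.float64(154.4), np.float64(153.3), np.float64(152.5), np.float64(151.5)]
261 seen bottom 151.5 pred [np.float64(157.0), np.float64(154.8), np.float64(153.2), np.float64(152.2), np.float64(151.3), np.float64(150.3)]
264 seen bottom 150.5 pred [np.float64(155.8), np.float64(153.7), np.float64(152.0), np.float64(150.9), np.float64(150.1), np.float64(149.1)]
267 seen bottom 149.5 pred [np.float64(154.5), np.float64(152.5), np.float64(150.8), np.float64(149.8), np.float64(149.0), np.float64(148.0)]
270 seen bottom 147.5 pred [np.float64(153.4), np.float64(151.3), np.float64(149.6), np.float64(148.6), np.float64(147.8), np.float64(146.8)]
stand crop pixels changed >40: 60
```

View pics/l1.png

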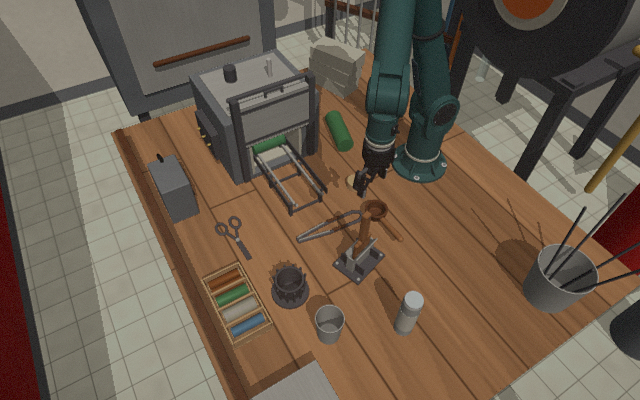

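View pics/l2.png

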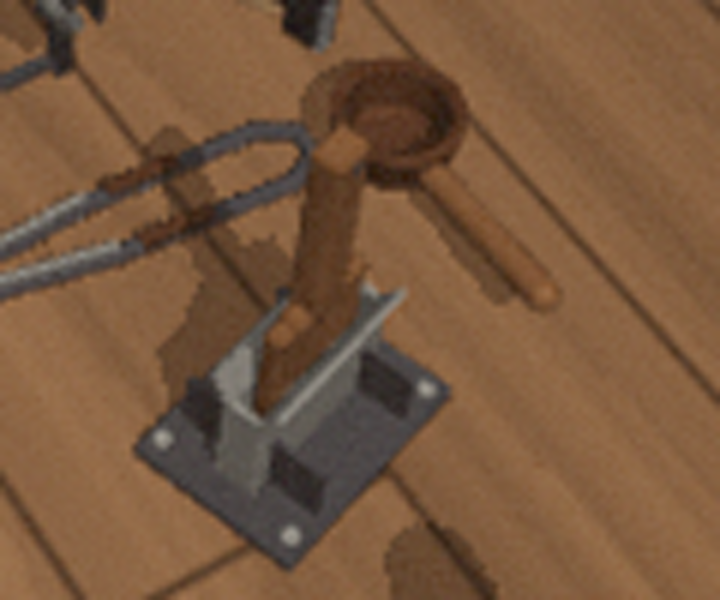

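View pics/l3.png

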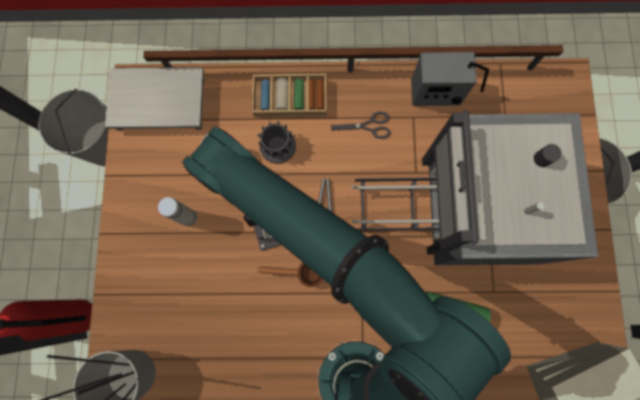

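The paddle looks the same as at the start. Before handing in I want a firmer check that the bar dropped into the seat, so I'll calibrate the edge method on the first picture and zoom in on the seat.

```bash
python3 - <<'E'
from h import *
from bar import low
def bottoms(d,cols,r0,r1):
    im=d['img'].astype(int);m=((im[...,1]>im[...,0]*1.25)&(im[...,1]>im[...,2]*1.15)&(im[...,1]>40))
    return [np.where(m[r0:r1,c])[0].max()+r0+.5 for c in cols]
def fit(d,cols,r0,r1,z,lo,hi,yaw=0):
    from scipy.optimize import brentq
    out=[]
    for c,b in zip(cols,bottoms(d,cols,r0,r1)):
        def g(yb):
            best=-1
            for x in np.linspace(.442,.572,131):
                q=low(d,yb+np.tan(yaw)*(x-.507),z,x);k=abs(q[:,0]-c)<.6
                if k.any():best=max(best,q[k,1].max())
            return best-b
        ys=np.linspace(lo,hi,40);v=[abs(g(y)) for y in ys];out.append(round(ys[int(np.argmin(v))],4))
    return out
s0=load('scene0');print('initial, calib (top says -0.087):',fit(s0,[288,292,296,300,304,308],165,195,.1,-.12,-.05,np.radians(3.5)))
s9=load('scene9');c=[258,261,264,267,270,273,276]
print('now z.097',fit(s9,c,115,175,.097,-.34,-.28));print('now z.1',fit(s9,c,115,175,.1,-.34,-.28))
crop(s9,240,125,70,55,11,'pics/m1.png',proj(s9,[[.559,-.303,.075],[.455,-.303,.075],[.559,-.218,.075],[.455,-.218,.075]]))
E
```

```text
initial, calib (top says -0.087): [np.float64(-0.0913), np.float64(-0.0913), np.float64(-0.0913), np.float64(-0.0913), np.float64(-0.0913), np.float64(-0.0877)]
now z.097 [np.float64(-0.3154), np.float64(-0.3154), np.float64(-0.3138), np.float64(-0.3138), np.float64(-0.3169), np.float64(-0.3169), np.float64(-0.3154)]
now z.1 [np.float64(-0.3138), np.float64(-0.3123), np.float64(-0.3108), np.float64(-0.3108), np.float64(-0.3138), np.float64(-0.3138), np.float64(-0.3123)]
```

View pics/m1.png

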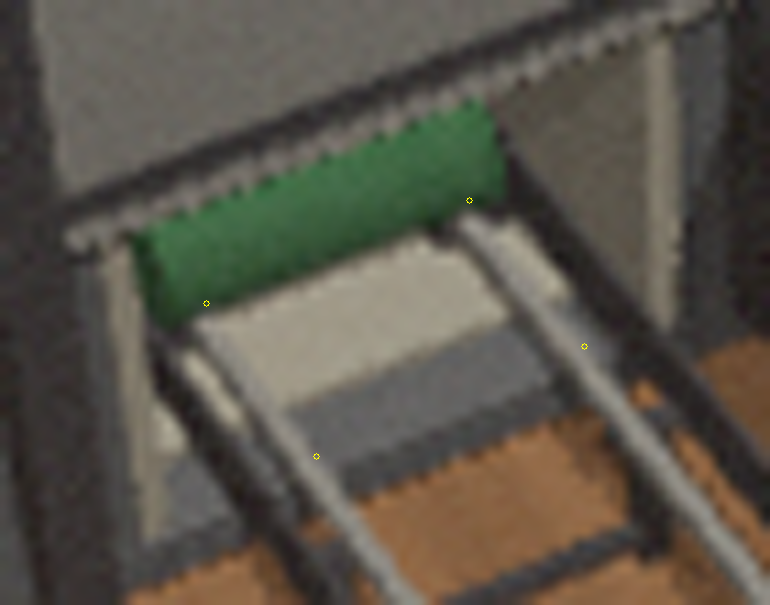

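The fit puts the bar centre at y≈-0.312 to -0.315. That is 9–12 mm past the drop edge (-0.303) and beyond where the paddle's tip could have pushed it, so it has dropped into the seat. It also lies square to the rails. I'll hand in.

```bash
python3 - <<'E'
from cell import ctrl
print(ctrl.hand_in());print(ctrl.sense()['time'])
E
```

```text
the job is handed in; nothing more can be done
None
the job is handed in; nothing more can be done
```

I rolled the glass bar along the rails into the seat and put the paddle back in its stand, handing in at about 22 s of the 58 s allowed. No verdict was reported.

- **How:** The moves could not tilt the tool, so I gripped the paddle across its 28 mm side and tilted it about 55° in the grip by leaning the blade on a stand lip. I pushed the bar in at about 0.1 m/s, set the paddle upright against the outside of the lip, and lowered it back into the slot.
- **Bar:** In the last picture it lies square to the rails, centred about 9–12 mm past the drop edge. The seat should be 13 mm past it, and my measurement is good to about 3–4 mm. I did not measure its height directly; I judged that it had dropped because it sits further in than the paddle tip could have pushed it.
- **Paddle:** It pressed on the slot floor with about 5 N before release and looks the same as at the start. The gripper is well clear above it.
- **Bystanders:** They look unmoved in the last pictures, though I did not measure them. The final top view did not show the steel cup, so that one was checked only in the scene view.
- **Disagreement:** The two cameras differed by about 4 mm on the bar's position at the start and by up to 5 mm on the kiln's door face.

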